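# Pack the turned table set into its delivery crate

### The job

The table set is finished: take the pepper mill, the salt mill and the spice jar out of the tilted picking bin and pack them into the open plywood crate beside the sugar jar that is already in it, so that all four stand upright and flat on the crate's floor. Set each piece down gently, never dropping it in or knocking any piece over, and then let go of everything. Leave the rough-sawn blank in its stall and do not push the other things on the bench about.

Things in the scene. Friction and masses are not known exactly. Their poses are not given: they have to be found in the camera images.
- crate: Open square plywood crate, fixed to the bench. Outside 140 x 140 x 70 mm high; walls 8 mm, floor 10 mm thick; inside 124 x 124 mm, 60 mm deep, no dividers: room for just four pieces, one per quarter (quarter centres at x, y = +-31 mm), 8 mm of slack in all each way. Origin: centre of its underside; x and y along its sides, z up. It may be turned any way.
- bin: Tilted plywood bin fixed to the bench, 316 mm wide in y, four stalls 64 mm wide centred at y = -114, -38, 38, 114 mm. Pieces in it lean 35 deg, tops towards its -x side (roughly the robot), on a front board 66 mm high along the lean; dividers 60 mm; open at the top and +x side. Origin: on the bench under its middle, z up; undersides of pieces centre at x = 24, z = 67 mm.
- pepper_mill: Tall round pepper mill, dark wood, thin brass ring; one rigid piece, 148 mm high. Body 58 mm across up to 60 mm (foot bevelled 4 mm), waist 32 to 34 mm across at 84 to 110 mm, head 32 mm across, straight-sided at 118 to 144 mm: grip at about 130 mm up. About 0.26 kg. In any stall of the bin. Origin: centre of its underside; +z up its axis to the head.
- salt_mill: Square-bodied salt mill, pale wood; one rigid piece, 126 mm high. Body 58 x 58 mm up to 64 mm (foot bevelled 4 mm), faces square to its x and y; then round: neck 30 mm across, head 30 mm across, straight-sided at 99 to 122 mm: grip at about 108 mm up. About 0.24 kg. In any stall of the bin. Origin: centre of its underside; +z up its axis to the head.
- spice_jar: Round jar, pale body, dark lid and knob; one rigid piece, 113 mm high. Body and lid 58 mm across up to 66 mm (foot bevelled 4 mm), lid top at 72 mm; knob 26 mm across, straight-sided at 86 to 109 mm: grip at about 98 mm up. About 0.20 kg. In any stall of the bin. Origin: centre of its underside; +z up its axis to the knob.
- sugar_jar: Same shape and size as the spice jar but dark body, pale lid and knob. Stands loose and upright in one quarter of the crate from the start and stays in the crate. Origin: centre of its underside; +z up its axis.
- blank: Rough-sawn square block of planked wood, 58 x 58 x 76 mm, red end, no knob: still to be turned. Stands in one stall of the bin and stays there. Origin: centre of its underside; +z up its length.
- wax_tin: Yellow round tin 76 mm across, 43 mm high, loose on the bench near the robot. Origin: centre of its underside.
- calipers: Steel outside calipers lying flat, about 155 x 90 x 14 mm, loose on the bench near the robot. Origin: at bench level near the middle; x lengthwise.
- gouge: Turning gouge, wooden handle and steel shaft, about 450 mm long and 30 mm thick, lying loose across the far side of the bench. Origin: near its middle, on the underside; x along it to the tip.
- turned_bowl: Pale turned bowl, 124 mm across, 55 mm high, loose on the left of the bench. Origin: centre of its underside.
- mallet: Wooden mallet, 245 mm long, head 80 mm thick, lying loose on the right of the bench. Origin: on the bench near where handle and head meet; x towards the head.
Mind the look-alikes: they are no part of the job. Leave any pink or turquoise look-alike of the salt_mill alone.

How it is judged:
At the end, for the whole second after the job is handed in: The pepper mill, salt mill, spice jar and sugar jar all stand inside the crate: underside centre within 37 mm of the crate's centre along both of its sides, on its floor (within about 4 mm), upright within 4 degrees, at rest and untouched by the robot (x of pepper_mill in the frame of crate between -0.037 and 0.037 m and y of pepper_mill in the frame of crate between -0.037 and 0.037 m and z of pepper_mill in the frame of crate between 0.005 and 0.014 m and angle between each of pepper_mill, salt_mill, spice_jar, sugar_jar's own z axis and vertical below 0.07 rad and linear speed of each of pepper_mill, salt_mill, spice_jar, sugar_jar below 0.02 m/s and x of salt_mill in the frame of crate between -0.037 and 0.037 m and y of salt_mill in the frame of crate between -0.037 and 0.037 m and z of salt_mill in the frame of crate between 0.005 and 0.014 m and x of spice_jar in the frame of crate between -0.037 and 0.037 m and y of spice_jar in the frame of crate between -0.037 and 0.037 m and z of spice_jar in the frame of crate between 0.005 and 0.014 m and x of sugar_jar in the frame of crate between -0.037 and 0.037 m and y of sugar_jar in the frame of crate between -0.037 and 0.037 m and z of sugar_jar in the frame of crate between 0.005 and 0.014 m).
It fails at once if the rough blank is taken out of its stall or shoved about (moved more than 20 mm) (distance of blank from where it was at the start of the episode above 0.02 m).
It fails at once if the wax tin, calipers, gouge, bowl or mallet is pushed aside (moved more than 30 mm) (distance of any of wax_tin, calipers, gouge, turned_bowl, mallet from where it was at the start of the episode above 0.03 m).
It fails at once if a mill or jar is dropped or thrown into the crate (faster than 0.6 m/s inside it) ((x of pepper_mill in the frame of crate between -0.06 and 0.06 m and y of pepper_mill in the frame of crate between -0.06 and 0.06 m and z of pepper_mill in the frame of crate below 0.06 m and linear speed of pepper_mill above 0.6 m/s) or (x of salt_mill in the frame of crate between -0.06 and 0.06 m and y of salt_mill in the frame of crate between -0.06 and 0.06 m and z of salt_mill in the frame of crate below 0.06 m and linear speed of salt_mill above 0.6 m/s) or (x of spice_jar in the frame of crate between -0.06 and 0.06 m and y of spice_jar in the frame of crate between -0.06 and 0.06 m and z of spice_jar in the frame of crate below 0.06 m and linear speed of spice_jar above 0.6 m/s) or (x of sugar_jar in the frame of crate between -0.06 and 0.06 m and y of sugar_jar in the frame of crate between -0.06 and 0.06 m and z of sugar_jar in the frame of crate below 0.06 m and linear speed of sugar_jar above 0.6 m/s)).
It fails at once if a mill or jar is knocked over or laid down (leans more than 70 degrees) (angle between any of pepper_mill, salt_mill, spice_jar, sugar_jar's own z axis and vertical above 1.22 rad).
It also fails if it takes over 72 s, if anything falls off the work surface, if the arm or the gripper's body presses on something with over 40 N, if the wrist force passes 120 N, or if a joint passes its speed limit or range.

### The arm

A 6-joint arm with a two-finger parallel gripper is mounted at the origin on the work surface. World frame = base frame: x ahead of the robot, y to its left, z up, the work surface at z = 0. Lengths are in m, angles in rad, forces in N, time in s.
With the tool pointing down it reaches from about 0.25 to 0.725 m from the base axis. Payload 4 kg.
Tool frame: the origin (TCP) lies midway between the tips of the shut fingers; the grasp point (between the pads) lies 19 mm behind it; x points along the fingers, y is the direction in which the jaws open and shut, and the axes are right-handed (so a half turn about x gives the same grasp; the last joint's range is limited). The gripper opens to 85 mm and grips with 20 to 120 N. Pads are 22 mm wide; open, the fingers measure 114 mm over their backs; the gripper's body (76 mm by 85 mm) begins 54 mm behind the grasp point. The pads swing forward as they close: fully open they stand 13 mm farther back than shut.
Start: joints at [-1.319, 0.241, 0.005, 1.335, 0, 1.571], TCP at [0.125, -0.484, 0.231] pointing down, gripper open.
Joint ranges: [-2.72, 2.72], [-1.05, 1.87], [-1.09, 1.28], [-1.99, 2.15], [-1.42, 1.44], [-3.14, 3.14]. Speed limits (rad/s): [2.79, 2.79, 3.14, 3.14, 3.14, 3.14].

### API

Orientations are given as a unit quaternion [x, y, z, w].
In Python, from workcell import * gives the robot as it stands.
- The arm moves only by the tool play_rows, never from a script. Its argument "plan" is a list of rows, each a list of 7 numbers: the shift along the tool's x, y, z in mm, then the turn, a rotation vector about the tool's x, y, z in rad, then the closure, from -1 (fully open) to 1 (shut). In form: [[x, y, z, rx, ry, rz, grip], ...]. A call has 1 to 20 rows; each row shifts and turns the commanded pose from where the row before left it, along the tool's axes as they then stand; what a row does not reach is not made up. A row lasts 1/12 s, in which the tool goes at most 41.7 mm and 7.16 degrees, less where a joint would pass 70% of its speed; a pose out of reach is approached as far as the arm can. A call with a gripper value outside its range is refused whole. The fingers move at their own pace and stop on an object; the grip force is fixed at half the most. Time passes only in rows, so rows that do not move let the fingers close. It gives the time, the measured TCP pose, the force and the opening at its end, in the units of the state.
- get_obs(): the state, without advancing time (a new reading comes with each control period).
- camera(name): name is "scene" or "top"; returns a dict with "frame" (384x512x3 uint8, red, green, blue), "depth" (384x512 float32, m along the optical axis (not along the pixel's ray), 0 where there is no reading), "fx", "fy", "cx", "cy" (pixels), "camera_from_world" (4x4, takes a point from world to camera coordinates). Camera axes: x right, y up, looking along -z (the intrinsics and any distortion apply to the point x, -y, -z); pixel columns grow to the right and rows downward; lengths in m; the calibration is good to about 2 mm. A picture is of the moment at which its call begins.
- job_done(): hands the job in, once; it reports no verdict.
Trained networks look in a picture, given as the dict that the camera call returned (one of the last four; its "shot" number tells which), for a name from the list of things; names that differ only in an ending like _2 or _b are one class to them, and where a whole thing is asked for, a point or a joint stands for the part that bears it (a point fixed in the world has none). Each returns a list of dicts, best first, with "confidence" (0 to 1); they miss things now and then, are a little off and sometimes report something else, mostly with a low value. They report only what shows in the picture. A call takes as long as a camera call. They do not tell look-alikes from the thing itself.
- search_frame(thing, picture): "centre" ([x, y, z] in m, in world coordinates, good to about 4 mm: the middle of the surface that is visible of it).
- pinpoint(thing, picture): "centre" ([x, y, z] in m, in world coordinates, good to about 4 mm: a listed point, or the origin of a listed thing).
The state is a dict: "clock": time; "joint_pos": joint angles; "joint_vel": joint speeds; "tau": joint torques, N m; "eef_pos": TCP position; "tool_rot": TCP orientation; "ft_force": force on the tool from outside, world axes, zero at the start; "ft_torque": the same for the moment, N m; "grip_width": finger opening in m.
Only numpy, scipy, OpenCV 4.12 (cv2) and the standard library are available. Lean on these libraries where they do the work, as an engineer would, in place of code of your own. Each camera call takes 0.05 s, during which the arm holds its last target. There are 200 camera calls.

## Working session

There is one attempt and no reset: what is moved stays moved. The work goes in short steps, Python scripts to look and compute and a tool call to move; the robot and the scene stay as the last step left them, time stands still between calls to the robot, and variables do not carry over. Pictures are saved under pics/ and viewed, about 8 in all and at most 12, crops included, and the job is handed in when it is done.

Besides the shell and the picture viewer there is one more tool, called after "Emit:" as name([rows], argument=value, ...), one row to a line, values as JSON. play_rows: Moves the arm, as the interface text tells. Its arguments: {"type":"object","properties":{"plan":{"type":"array","items":{"type":"array","items":{"type":"number"}}}},"required":["plan"]}

```bash
mkdir -p pics; ls
cat > h.py <<'E'
from workcell import *
import numpy as np, cv2
from scipy.spatial.transform import Rotation as R
def pts(p):
    h,w=p["depth"].shape; v,u=np.mgrid[:h,:w]; d=p["depth"].astype(float)
    c=np.stack([(u-p["cx"])/p["fx"]*d,-(v-p["cy"])/p["fy"]*d,-d,np.ones_like(d)],-1)
    P=c@np.linalg.inv(p["camera_from_world"]).T
    P=P[...,:3]; P[d==0]=np.nan; return P
def proj(p,X):
    c=p["camera_from_world"]@np.append(X,1); return p["fx"]*c[0]/-c[2]+p["cx"], p["cy"]+p["fy"]*c[1]/c[2]*1.0
def save(p,n): cv2.imwrite("pics/"+n,p["frame"][...,::-1])
E
python3 - <<'E'
from h import *
np.set_printoptions(precision=3,suppress=True)
o=get_obs(); print(o)
for n in("scene","top"):
    p=camera(n); save(p,n+"0.png"); print(n,{k:v for k,v in p.items() if k not in("frame","depth")})
    np.savez("pics/"+n+"0.npz",**p)
    for t in "crate bin pepper_mill salt_mill spice_jar sugar_jar blank wax_tin calipers gouge turned_bowl mallet".split():
        print(t,[(np.round(r["centre"],3).tolist(),round(r["confidence"],2)) for r in pinpoint(t,p)])
E
```

```text
pics
{'clock': 0.0, 'joint_pos': array([-1.319,  0.241,  0.004,  1.335,  0.   ,  1.571]), 'joint_vel': array([ 0.   , -0.   , -0.   , -0.002,  0.001,  0.001]), 'tau': array([  0.001, -37.232,  25.241,   0.017,  -0.   ,  -0.   ]), 'eef_pos': array([ 0.124, -0.484,  0.23 ]), 'tool_rot': array([-0.701, -0.09 ,  0.702, -0.088]), 'ft_force': array([0.044, 0.142, 0.164]), 'ft_torque': array([0.048, 0.019, 0.   ]), 'grip_width': 0.0852379134198228}
scene {'fx': 491.3352989442926, 'fy': 491.3352989442926, 'cx': 252.41857339026583, 'cy': 195.46702914184053, 'camera_from_world': array([[ 0.53 ,  0.848, -0.008, -0.255],
       [-0.464,  0.297,  0.834,  0.18 ],
       [ 0.71 , -0.439,  0.551, -2.002],
       [ 0.   ,  0.   ,  0.   ,  1.   ]]), 'shot': 1}
crate [([0.538, 0.213, -0.0], 0.83)]
bin [([0.57, -0.186, 0.004], 0.67), ([0.54, 0.214, 0.001], 0.65), ([0.604, -0.072, 0.067], 0.47)]
pepper_mill [([0.594, -0.153, 0.063], 0.64)]
salt_mill [([0.325, -0.231, 0.03], 0.85), ([0.275, -0.456, 0.028], 0.69), ([0.586, -0.23, 0.068], 0.6)]
spice_jar [([0.606, -0.078, 0.065], 0.79)]
sugar_jar [([0.558, 
[... 512 characters left out ...]
,
       [ 0.   ,  0.   ,  0.   ,  1.   ]]), 'shot': 2}
crate [([0.495, -0.545, 0.003], 0.72), ([0.544, 0.216, 0.003], 0.7)]
bin [([0.566, -0.182, 0.001], 0.78)]
pepper_mill [([0.593, -0.153, 0.069], 0.63)]
salt_mill [([0.321, -0.23, 0.033], 0.71), ([0.273, -0.463, 0.03], 0.69), ([0.588, -0.227, 0.072], 0.65)]
spice_jar [([0.597, -0.152, 0.069], 0.6), ([0.604, -0.074, 0.069], 0.54)]
sugar_jar [([0.555, 0.175, 0.01], 0.7), ([0.467, 0.554, -0.003], 0.44)]
blank [([0.573, -0.3, 0.07], 0.78)]
wax_tin [([0.378, 0.083, -0.001], 0.7)]
calipers [([0.362, -0.086, -0.004], 0.51)]
gouge []
turned_bowl [([0.468, 0.553, -0.003], 0.74)]
mallet [([0.493, -0.542, 0.002], 0.78), ([0.365, -0.083, 0.0], 0.19)]
```

View pics/scene0.png

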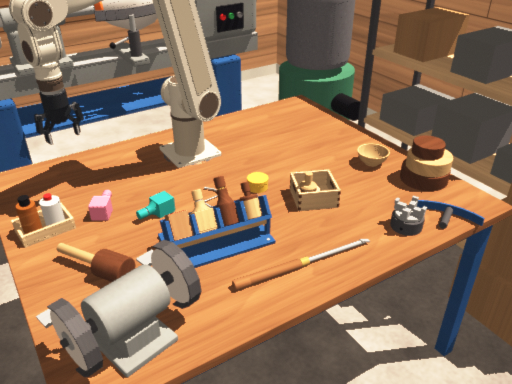

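View pics/top0.png

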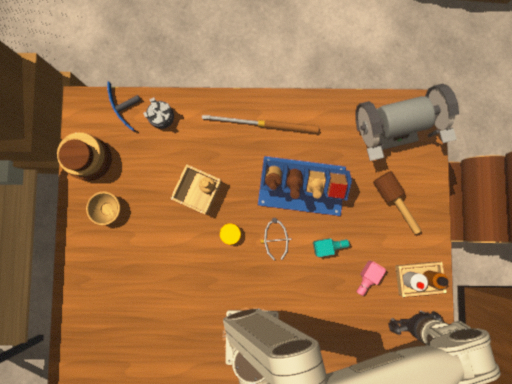

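The scene view shows the bin holding spice jar, pepper mill, salt mill and blank from left to right, at about (253,205), (227,200), (204,210) and (180,225). The crate is at (315,190). In the top view the crate is turned, around (197,189), with the sugar jar at its right (207,184). The pink and turquoise mills lie on the bench and are no part of the job. Next I fit the poses from depth.

```bash
cat > fit.py <<'E'
from h import *
from scipy.optimize import least_squares
np.set_printoptions(precision=4,suppress=True)
P=[];C=[]
for n in("scene","top"):
    d=dict(np.load(f"pics/{n}0.npz")); q=pts(d); P.append(q.reshape(-1,3)); C.append(d["frame"].reshape(-1,3))
# crate
for q in P:
    m=(np.hypot(q[:,0]-.541,q[:,1]-.214)<.11)&(abs(q[:,2]-.070)<.006)
    # drop sugar lid (z~.082)
    x=q[m][:,:2]
    print("crate rim n",m.sum(),cv2.minAreaRect((x*1000).astype(np.float32)),"z",np.median(q[m][:,2]))
    m=(np.hypot(q[:,0]-.556,q[:,1]-.172)<.03)&(q[:,2]>.098)&(q[:,2]<.13)
    print("sugar knob",q[m].mean(0),q[m].max(0)[2],m.sum())
# bin pieces
yaw=-0.137
for name,b,g,r,top in(("spice",[.605,-.076,.067],98,13,113),("pepper",[.594,-.153,.067],130,16,148),("salt",[.587,-.228,.067],108,15,126)):
    b=np.array(b)
    Rb=R.from_euler("z",yaw); Rp=Rb*R.from_euler("y",-np.radians(35))
    for k,q in enumerate(P):
        l=Rp.inv().apply(q-b)*1000
        m=(abs(l[:,2]-g)<11)&(np.hypot(l[:,0],l[:,1])<28)
        x=l[m]
        f=least_squares(lambda c:np.hypot(x[:,0]-c[0],x[:,1]-c[1])-r,[0,0],loss="soft_l1",f_scale=1)
        t=l[(np.hypot(l[:,0]-f.x[0],l[:,1]-f.x[1])<8)&(l[:,2]>top-20)&(l[:,2]<top+20)]
        print(name,k,m.sum(),"off",f.x,"rms",np.sqrt(np.mean(f.fun**2)),"top",np.median(t[:,2]) if len(t) else 0)
        mb=(l[:,2]>5)&(l[:,2]<(62))&(np.hypot(l[:,0],l[:,1])<45)
        x=l[mb]; 
        if name!="salt" and len(x)>20:
            f=least_squares(lambda c:np.hypot(x[:,0]-c[0],x[:,1]-c[1])-29,[0,0],loss="soft_l1",f_scale=1)
            print("  body",mb.sum(),f.x,np.mean(x[:,2]))
        elif len(x)>20:
            s=x[(x[:,0]>20)]; print("  body",mb.sum(),"x face n",len(s), np.polyfit(s[:,1],s[:,0],1) if len(s)>20 else 0, s[:,1].min() if len(s) else 0,s[:,1].max() if len(s) else 0)
E
python3 fit.py
```

```text
crate rim n 349 ((543.3167724609375, 209.5911865234375), (140.55560302734375, 155.06756591796875), 66.63935089111328) z 0.06902662010664817
sugar knob [0.5634 0.1655 0.1141] 0.12504002738537356 69
crate rim n 339 ((539.9644775390625, 213.3170928955078), (141.283203125, 139.9725799560547), 66.52103424072266) z 0.06907517664897922
sugar knob [0.555  0.1713 0.1205] 0.12709417797488154 46
spice 0 59 off [-0.2353 -0.3881] rms 2.6818184974560277 top 109.16657558248043
  body 390 [0.0397 1.7242] 33.58130665176779
spice 1 24 off [-1.1091  1.8094] rms 1.8591063858062031 top 112.4242470711298
  body 210 [-1.5666  1.0121] 42.1602900724092
pepper 0 80 off [1.0409 1.1628] rms 2.360304845528483 top 136.70554274478152
  body 390 [1.6942 3.9427] 34.05538441499188
pepper 1 30 off [0.1017 2.869 ] rms 1.851371073410689 top 147.43094844212916
  body 250 [-0.3725  1.6075] 42.72894404226738
salt 0 76 off [-0.902   0.2989] rms 2.1617031051830007 top 125.4424461822457
  body 419 x face n 395 [-0.0408 28.3317] -28.372196541117003 35.205243417358574
salt 1 25 off [-1.8513  1.1327] rms 1.28060232560365 top 125.91544402693438
  body 238 x face n 137 [-0.0125 27.2003] -37.971114461696935 36.88803310824274
```

Run:
```python
import cv2,numpy as np
s=cv2.imread("pics/scene0.png")[160:270,145:355]; t=cv2.imread("pics/top0.png")[140:230,160:370]
a=cv2.resize(s,None,fx=3.6,fy=3.6,interpolation=cv2.INTER_CUBIC)[:390];b=cv2.resize(t,None,fx=2.3,fy=2.3,interpolation=cv2.INTER_CUBIC)
o=np.zeros((597,760,3),np.uint8); o[:a.shape[0],:a.shape[1]]=a; o[390:390+b.shape[0],:b.shape[1]]=b[:207]
cv2.imwrite("pics/crop0.png",o)
```

```text
(no output)
```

View pics/crop0.png

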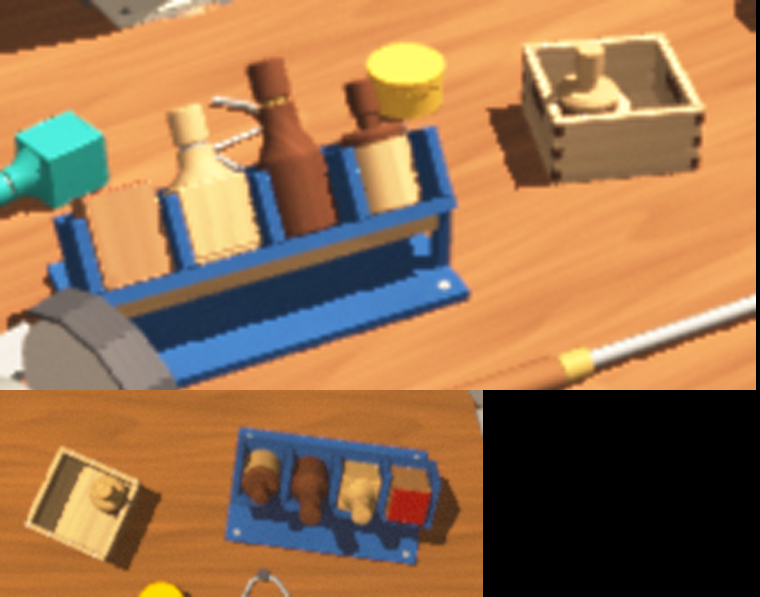

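```bash
cat > g.py <<'E'
from h import *
np.set_printoptions(precision=4,suppress=True)
Rb=R.from_euler("z",-0.137); Rp=Rb*R.from_euler("y",-np.radians(35))
B={"spice":([.605,-.076,.067],[-.7,1.2,-.5]),"pepper":([.594,-.153,.067],[.5,2.2,-.5]),"salt":([.587,-.228,.067],[-1.2,.8,-.5])}
G={"spice":80,"pepper":112,"salt":90}
Cc=np.array([.541,.214,0]); Rc=R.from_euler("z",-np.radians(23.5))
def toolR(Rf): # x=-z_f, y=sign*y_f ; returns variant nearest current
    M=Rf.as_matrix(); cur=R.from_quat(get_obs()["tool_rot"])
    c=[R.from_matrix(np.stack([-M[:,2],s*M[:,1],-s*np.cross(M[:,2],M[:,1])],1)) for s in(1,-1)]
    return min(c,key=lambda a:(cur.inv()*a).magnitude())
def pick(n,back=0):
    b,o=B[n]; return np.array(b)+Rp.apply(np.array(o)/1000+[0,0,(G[n]+back)/1000]), toolR(Rp)
def place(n,qx,qy,z): return Cc+Rc.apply([qx/1000,qy/1000,0])+[0,0,.010+G[n]/1000+z/1000], toolR(Rc)
def show(t,Rt,label=""):
    o=get_obs(); cur=R.from_quat(o["tool_rot"]); d=(t-o["eef_pos"])*1000
    rv=(cur.inv()*Rt).as_rotvec()
    print(label,"target",t,"shift now",cur.inv().apply(d).round(1),"len",round(np.linalg.norm(d)),"shift after turn",Rt.inv().apply(d).round(1),"rotvec",rv.round(4),"rows",np.linalg.norm(rv)/.125)
    return t,Rt
E
python3 -c "
from g import *
o=get_obs();print(R.from_quat(o['tool_rot']).as_matrix())
show(*pick('spice',130)); show(*pick('spice',0))"
```

```text
[[-0.      0.2492 -0.9685]
 [-0.0001 -0.9685 -0.2492]
 [-1.      0.0001  0.    ]]
 target [ 0.4856 -0.0583  0.2382] shift now [  -6.9 -322.5 -455.7] len 558 shift after turn [ 166.1 -471.2 -249.2] rotvec [0.3766 0.6031 0.1187] rows 5.766591366550064
 target [ 0.5594 -0.0685  0.1317] shift now [  99.6 -294.3 -524.7] len 610 shift after turn [ 296.1 -471.2 -249.2] rotvec [0.3766 0.6031 0.1187] rows 5.766591366550064
```

Emit:
play_rows([
  [-0.4,-18,-25.3,0,0,0,-0.4],
  [-0.4,-18,-25.3,0,0,0,-0.4],
  [-0.4,-18,-25.3,0,0,0,-0.4],
  [-0.4,-18,-25.3,0,0,0,-0.4],
  [-0.4,-18,-25.3,0,0,0,-0.4],
  [-0.4,-18,-25.3,0,0,0,-0.4],
  [-0.4,-18,-25.3,0,0,0,-0.4],
  [-0.4,-18,-25.3,0,0,0,-0.4],
  [-0.4,-18,-25.3,0,0,0,-0.4],
  [-0.4,-18,-25.3,0,0,0,-0.4],
  [-0.4,-18,-25.3,0,0,0,-0.4],
  [-0.4,-18,-25.3,0,0,0,-0.4],
  [-0.4,-18,-25.3,0,0,0,-0.4],
  [-0.4,-18,-25.3,0,0,0,-0.4],
  [-0.4,-18,-25.3,0,0,0,-0.4],
  [-0.4,-18,-25.3,0,0,0,-0.4],
  [-0.4,-18,-25.3,0,0,0,-0.4],
  [-0.4,-18,-25.3,0,0,0,-0.4],
])

```text
clock: 2.8
eef_pos: [0.4857, -0.0556, 0.2386]
tool_rot: [0.702, 0.089, -0.701, 0.089]
ft_force: [1.0, -1.3, 0.4]
grip_width: 0.0598
```

Emit:
play_rows([
  [0,0,0,0.0628,0.1005,0.0198,-0.4],
  [0,0,0,0.0628,0.1005,0.0198,-0.4],
  [0,0,0,0.0628,0.1005,0.0198,-0.4],
  [0,0,0,0.0628,0.1005,0.0198,-0.4],
  [0,0,0,0.0628,0.1005,0.0198,-0.4],
  [0,0,0,0.0628,0.1005,0.0198,-0.4],
  [0,0,0,0,0,0,-0.4],
  [0,0,0,0,0,0,-0.4],
])

```text
clock: 3.47
eef_pos: [0.4815, -0.0627, 0.2368]
tool_rot: [0.884, -0.057, -0.463, -0.03]
ft_force: [0.9, -0.7, 1.1]
grip_width: 0.0596
```

```bash
python3 -c "
from g import *
print(get_obs());show(*pick('spice',100)); show(*pick('spice',0))"
```

```text
{'clock': 3.4667, 'joint_pos': array([-0.1303, -0.2152, -0.6372,  0.5429,  0.0013,  3.1408]), 'joint_vel': array([-0.001 ,  0.04  ,  0.1619,  0.0019,  0.0015,  0.0013]), 'tau': array([ -0.0151, -17.7665,  25.1485,  -4.1565,  -0.0188,  -0.0232]), 'eef_pos': array([ 0.4815, -0.0627,  0.2368]), 'tool_rot': array([ 0.884 , -0.0569, -0.463 , -0.0302]), 'ft_force': array([ 0.945 , -0.7158,  1.094 ]), 'ft_torque': array([0.1046, 0.4781, 0.0123]), 'grip_width': 0.05960986797905357}
 target [ 0.5026 -0.0607  0.2136] shift now [30.8 -4.7 -3.8] len 31 shift after turn [30.8 -4.9 -3.6] rotvec [0.0063 0.005  0.0051] rows 0.07627702344980446
 target [ 0.5594 -0.0685  0.1317] shift now [130.8  -4.2  -4.3] len 131 shift after turn [130.8  -4.9  -3.6] rotvec [0.0063 0.005  0.0051] rows 0.07627702344980446
```

Emit:
play_rows([
  [0,0,0,-0.12,0,0,-0.4],
  [0,0,0,-0.12,0,0,-0.4],
  [0,0,0,-0.12,0,0,-0.4],
  [0,0,0,-0.12,0,0,-0.4],
  [0,0,0,-0.12,0,0,-0.4],
  [0,0,0,-0.12,0,0,-0.4],
  [0,0,0,-0.12,0,0,-0.4],
  [0,0,0,-0.12,0,0,-0.4],
  [0,0,0,-0.12,0,0,-0.4],
  [0,0,0,-0.12,0,0,-0.4],
  [0,0,0,-0.12,0,0,-0.4],
  [0,0,0,-0.12,0,0,-0.4],
  [0,0,0,-0.12,0,0,-0.4],
  [0,0,0,-0.12,0,0,-0.4],
  [0,0,0,-0.12,0,0,-0.4],
  [0,0,0,-0.12,0,0,-0.4],
  [0,0,0,-0.12,0,0,-0.4],
  [0,0,0,-0.12,0,0,-0.4],
  [0,0,0,-0.12,0,0,-0.4],
  [0,0,0,-0.12,0,0,-0.4],
])

```text
clock: 5.13
eef_pos: [0.4877, -0.0635, 0.242]
tool_rot: [0.346, 0.408, -0.219, 0.816]
ft_force: [-0.0, -0.6, 0.6]
grip_width: 0.0598
```

Emit:
play_rows([
  [0,0,0,-0.12,0,0,-0.4],
  [0,0,0,-0.12,0,0,-0.4],
  [0,0,0,-0.12,0,0,-0.4],
  [0,0,0,-0.12,0,0,-0.4],
  [0,0,0,-0.12,0,0,-0.4],
  [0,0,0,-0.12,0,0,-0.4],
  [0,0,0,0,0,0,-0.4],
  [0,0,0,0,0,0,-0.4],
])

```text
clock: 5.8
eef_pos: [0.4868, -0.0634, 0.241]
tool_rot: [0.041, 0.459, -0.063, 0.885]
ft_force: [-0.0, -0.3, 0.2]
grip_width: 0.06
```

```bash
python3 -c "
from g import *
print(get_obs()['joint_pos'],get_obs()['eef_pos']);show(*pick('spice',100)); show(*pick('spice',0))"
```

```text
[-0.1303 -0.211  -0.6272  0.5417  0.0012  0.0238] [ 0.4868 -0.0634  0.241 ]
 target [ 0.5026 -0.0607  0.2136] shift now [31.2  4.7 -3.3] len 32 shift after turn [31.2  4.9 -3.1] rotvec [-0.0183  0.002  -0.005 ] rows 0.15255544417571792
 target [ 0.5594 -0.0685  0.1317] shift now [131.2   4.2  -3.5] len 131 shift after turn [131.2   4.9  -3.1] rotvec [-0.0183  0.002  -0.005 ] rows 0.15255544417571792
```

Emit:
play_rows([
  [0,0,0,-0.0183,0.002,-0.005,-0.4],
  [15,2.5,-1.6,0,0,0,-0.4],
  [15,2.4,-1.5,0,0,0,-0.4],
  [20,0,0,0,0,0,-0.4],
  [0,0,0,0,0,0,-0.4],
  [0,0,0,0,0,0,-0.4],
])

```text
clock: 6.3
eef_pos: [0.5104, -0.0618, 0.1949]
tool_rot: [0.031, 0.463, -0.06, 0.884]
ft_force: [-0.3, 0.3, 0.2]
grip_width: 0.06
```

Run:
```python
from g import *
show(*pick('spice',0))
p=camera("scene"); q=camera("top")
a=cv2.resize(p["frame"][110:260,140:340],None,fx=3,fy=3); b=cv2.resize(q["frame"][130:250,240:370],None,fx=3,fy=3)
o=np.zeros((450,990,3),np.uint8); o[:450,:600]=a; o[:360,600:]=b
cv2.imwrite("pics/pre.png",cv2.resize(o[...,::-1],(800,364)))
```

```text
target [ 0.5594 -0.0685  0.1317] shift now [80.1  0.   4.7] len 80 shift after turn [80.1  0.   4.3] rotvec [ 0.0025 -0.0049  0.0002] rows 0.04406840339428827
```

View pics/pre.png

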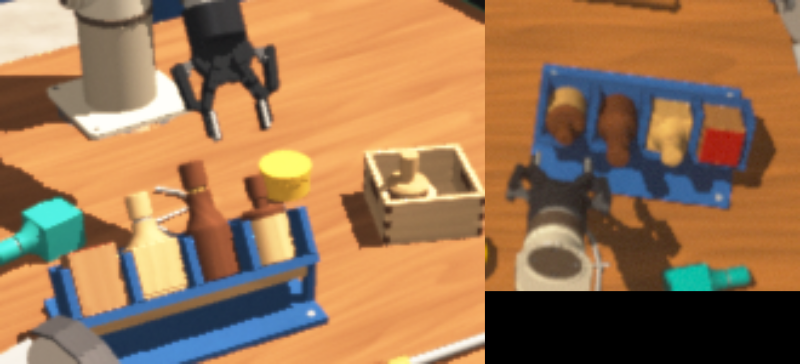

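The gripper is lined up above the spice jar with its jaws across the stall. I advance and check the settled error.

Emit:
play_rows([
  [20,0,2,0,0,0,-0.4],
  [20,0,2,0,0,0,-0.4],
  [0,0,0,0,0,0,-0.4],
  [0,0,0,0,0,0,-0.4],
  [0,0,0,0,0,0,-0.4],
  [0,0,0,0,0,0,-0.4],
])

```text
clock: 6.9
eef_pos: [0.5366, -0.0654, 0.1666]
tool_rot: [0.03, 0.461, -0.06, 0.885]
ft_force: [0.5, 0.0, -1.0]
grip_width: 0.0598
```

```bash
python3 -c "
from g import *
print(get_obs()['joint_vel'])
show(*pick('spice',0))"
```

```text
[ 0.0003 -0.0025 -0.0035 -0.0049  0.0015 -0.0022]
 target [ 0.5594 -0.0685  0.1317] shift now [41.7  0.1 -1.2] len 42 shift after turn [41.7  0.1 -1.2] rotvec [ 0.0031 -0.0002  0.0002] rows 0.02468123395704482
```

Emit:
play_rows([
  [15,0,-0.6,0,0,0,-0.4],
  [15,0,-0.6,0,0,0,-0.4],
  [11.5,0,0,0,0,0,-0.4],
  [0,0,0,0,0,0,-0.4],
  [0,0,0,0,0,0,-0.4],
  [0,0,0,0,0,0,1],
  [0,0,0,0,0,0,1],
  [0,0,0,0,0,0,1],
  [0,0,0,0,0,0,1],
  [0,0,0,0,0,0,1],
  [0,0,0,0,0,0,1],
])

```text
clock: 7.82
eef_pos: [0.5591, -0.0686, 0.1317]
tool_rot: [0.03, 0.461, -0.06, 0.885]
ft_force: [-4.6, -0.1, 5.7]
grip_width: 0.0243
```

```bash
python3 -c "
from g import *
o=get_obs();print(o['ft_force'],o['grip_width'])
show(*pick('spice',0))"
```

```text
[-4.6362 -0.0741  5.7036] 0.02434392208302632
 target [ 0.5594 -0.0685  0.1317] shift now [0.2 0.1 0.2] len 0 shift after turn [0.2 0.1 0.2] rotvec [ 0.0031 -0.0002  0.0001] rows 0.02496444464994569
```

Emit:
play_rows([
  [-8,0,0,0,0,0,1],
  [-15,0,0,0,0,0,1],
  [-20,0,0,0,0,0,1],
  [-25,0,0,0,0,0,1],
  [-25,0,0,0,0,0,1],
  [-25,0,0,0,0,0,1],
  [-12,0,0,0,0,0,1],
  [0,0,0,0,0,0,1],
  [0,0,0,0,0,0,1],
  [0,0,0,0,0,0,1],
])

```text
clock: 8.65
eef_pos: [0.4847, -0.0583, 0.2361]
tool_rot: [0.03, 0.462, -0.06, 0.884]
ft_force: [0.7, 1.5, -2.5]
grip_width: 0.0247
```

```bash
cat >> g.py <<'E'
def inhand(n,r,name):
    "offset (tool frame) of held piece's body axis from the tool axis, by depth of its body"
    from scipy.optimize import least_squares
    o=get_obs(); Rt=R.from_quat(o["tool_rot"]); out=[]
    for c in("scene","top"):
        p=camera(c); l=Rt.inv().apply(pts(p).reshape(-1,3)-o["eef_pos"])*1000
        s=G[n]-l[:,0] # height up the piece
        m=(s>8)&(s<58)&(np.hypot(l[:,1],l[:,2])<42); x=l[m]
        if n!="salt" and m.sum()>40:
            f=least_squares(lambda a:np.hypot(x[:,1]-a[0]-a[2]*(s[m]-33),x[:,2]-a[1]-a[3]*(s[m]-33))-29,[0,0,0,0],loss="soft_l1",f_scale=1)
            print(c,m.sum(),"yz off at mid body",f.x[:2],"tilt",f.x[2:],"rms",np.sqrt(np.mean(f.fun**2)))
        else: print(c,m.sum(),"y range",np.percentile(x[:,1],[2,98]),"z",np.percentile(x[:,2],[2,98]))
        t=s[(np.hypot(l[:,1],l[:,2])<32)&(s>-30)&(s<40)]; print("  lowest",np.percentile(t,[1,5]) if len(t) else 0)
        cv2.imwrite(f"pics/{name}_{c}.png",p["frame"][...,::-1])
E
python3 - <<'E'
from g import *
print(get_obs()['grip_width'],get_obs()['joint_pos'])
inhand("spice",29,"held1")
show(*place('spice',-31,-31,130))
E
```

```text
0.02471096982245744 [-0.11   -0.2093 -0.6358  0.5372 -0.0156  0.019 ]
scene 310 yz off at mid body [-0.3605  0.6145] tilt [-0.0131 -0.0103] rms 2.703404442085264
  lowest [-0.4965  0.7771]
top 121 yz off at mid body [ 1.0271 -0.9736] tilt [-0.0083  0.0013] rms 1.1666803578735967
  lowest [1.3263 4.3612]
 target [0.5002 0.1979 0.22  ] shift now [  1.4 256.  -24.1] len 257 shift after turn [ 15.4 241.2 -88. ] rotvec [ 0.2678  0.6022 -0.0816] rows 5.312585593485308
```

Emit:
play_rows([
  [0,0,0,0.0446,0.1004,-0.0136,1],
  [0,0,0,0.0446,0.1004,-0.0136,1],
  [0,0,0,0.0446,0.1004,-0.0136,1],
  [0,0,0,0.0446,0.1004,-0.0136,1],
  [0,0,0,0.0446,0.1004,-0.0136,1],
  [0,0,0,0.0446,0.1004,-0.0136,1],
  [0,15,-5.5,0,0,0,1],
  [2,25,-9,0,0,0,1],
  [2,25,-9,0,0,0,1],
  [2,25,-9,0,0,0,1],
  [2,25,-9,0,0,0,1],
  [2,25,-9,0,0,0,1],
  [2,25,-9,0,0,0,1],
  [1.4,25,-9,0,0,0,1],
  [1,25,-9,0,0,0,1],
  [1,16,-7,0,0,0,1],
  [0,10,-3.5,0,0,0,1],
  [0,0,0,0,0,0,1],
  [0,0,0,0,0,0,1],
  [0,0,0,0,0,0,1],
])

```text
clock: 10.42
eef_pos: [0.5008, 0.1968, 0.2211]
tool_rot: [0.144, 0.691, -0.145, 0.693]
ft_force: [-1.2, -0.5, -1.5]
grip_width: 0.0244
```

Run:
```python
from g import *
print(get_obs()['grip_width'],get_obs()['joint_pos'])
show(*place('spice',-31,-31,80));show(*place('spice',-31,-31,0))
```

```text
0.024426521619076692 [ 0.3755  0.3195  0.0855  1.3354 -0.002   0.7864]
 target [0.5002 0.1979 0.17  ] shift now [51.1  0.9 -1.1] len 51 shift after turn [51.1  0.8 -1. ] rotvec [-0.0007  0.0023  0.0004] rows 0.01988845049414047
 target [0.5002 0.1979 0.09  ] shift now [131.1   0.9  -1.3] len 131 shift after turn [131.1   0.8  -1. ] rotvec [-0.0007  0.0023  0.0004] rows 0.01988845049414047
```

Emit:
play_rows([
  [15,0.9,-1,-0.0007,0.0023,0.0004,1],
  [20,0,0,0,0,0,1],
  [20,0,0,0,0,0,1],
  [8,0,0,0,0,0,1],
  [0,0,0,0,0,0,1],
  [0,0,0,0,0,0,1],
  [0,0,0,0,0,0,1],
])

```text
clock: 11.0
eef_pos: [0.5012, 0.1988, 0.16]
tool_rot: [0.145, 0.691, -0.143, 0.693]
ft_force: [-0.6, 0.3, -0.8]
grip_width: 0.0241
```

```bash
cat >> g.py <<'E'
def pic2(name,x=.52,y=.21,z=.12,r=42,k=4.5):
    f=[]
    for c in("scene","top"):
        p=camera(c); u,v=proj(p,[x,y,z]); u=int(u);v=int(v)
        f.append(cv2.resize(p["frame"][max(v-r,0):v+r,u-r:u+r],(390,390),interpolation=cv2.INTER_CUBIC))
    cv2.imwrite("pics/"+name,np.hstack(f)[...,::-1])
E
python3 - <<'E'
from g import *
show(*place('spice',-31,-31,0)); print(get_obs()['ft_force'])
inhand("spice",29,"held2"); pic2("s1.png")
E
```

```text
target [0.5002 0.1979 0.09  ] shift now [70.  -1.4 -0.7] len 70 shift after turn [70.  -1.2 -0.6] rotvec [ 0.0001  0.002  -0.0027] rows 0.026758376095743396
[-0.5837  0.2599 -0.7747]
scene 182 yz off at mid body [-0.6102  1.3194] tilt [0.0073 0.0285] rms 2.520011646121875
  lowest [-0.2998  3.5317]
top 8 y range [-24.5745 -14.9959] z [-18.6879  23.6113]
  lowest [16.3364 16.5163]
```

View pics/s1.png

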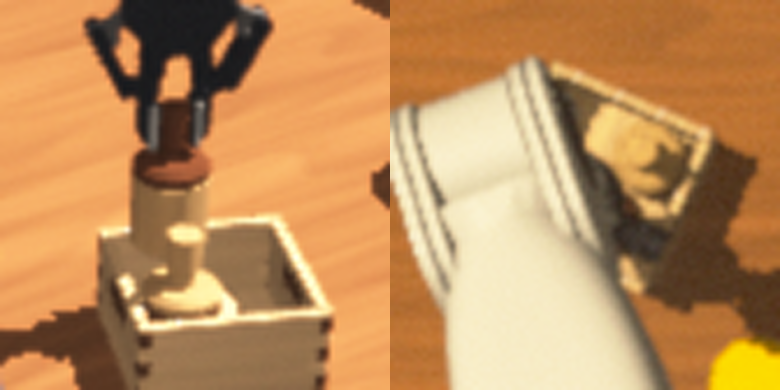

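The jar hangs over the near-left quarter behind the sugar jar, with its foot about 10 mm above the rim, and it looks clear. I lower it.

Emit:
play_rows([
  [8,-1.2,-0.7,0,0.001,-0.002,1],
  [10,0,0,0,0,0,1],
  [10,0,0,0,0,0,1],
  [10,0,0,0,0,0,1],
  [10,0,0,0,0,0,1],
  [10,0,0,0,0,0,1],
  [6,0,0,0,0,0,1],
  [0,0,0,0,0,0,1],
  [0,0,0,0,0,0,1],
  [0,0,0,0,0,0,1],
])

```text
clock: 12.03
eef_pos: [0.4995, 0.1983, 0.095]
tool_rot: [0.144, 0.692, -0.144, 0.692]
ft_force: [0.2, -1.1, -0.9]
grip_width: 0.0244
```

Run:
```python
from g import *
show(*place('spice',-31,-31,0)); o=get_obs();print(o['ft_force'],o['ft_torque'])
```

```text
target [0.5002 0.1979 0.09  ] shift now [ 5.  -0.   0.8] len 5 shift after turn [ 5.  -0.   0.8] rotvec [ 0.0008 -0.0002  0.0004] rows 0.007455005724979567
[ 0.2407 -1.1174 -0.9143] [-0.0161  0.0235 -0.0129]
```

Emit:
play_rows([
  [1.5,0,0,0,0,0,1],
  [1.5,0,0,0,0,0,1],
  [1,0,0,0,0,0,1],
  [0,0,0,0,0,0,1],
  [0,0,0,0,0,0,1],
])

```text
clock: 12.45
eef_pos: [0.4991, 0.1981, 0.0907]
tool_rot: [0.143, 0.693, -0.144, 0.692]
ft_force: [-0.3, -0.3, -1.1]
grip_width: 0.0247
```

Emit:
play_rows([
  [1,0,0,0,0,0,1],
  [0,0,0,0,0,0,1],
  [0,0,0,0,0,0,1],
])

```text
clock: 12.7
eef_pos: [0.4994, 0.1983, 0.0902]
tool_rot: [0.144, 0.692, -0.144, 0.692]
ft_force: [-0.4, 0.8, 1.5]
grip_width: 0.0247
```

Emit:
play_rows([
  [1,0,0,0,0,0,1],
  [0,0,0,0,0,0,1],
  [0,0,0,0,0,0,1],
])

```text
clock: 12.95
eef_pos: [0.4995, 0.1983, 0.0901]
tool_rot: [0.144, 0.692, -0.144, 0.693]
ft_force: [-2.3, -0.8, 8.1]
grip_width: 0.0243
```

Emit:
play_rows([
  [-0.5,0,0,0,0,0,0.2],
  [0,0,0,0,0,0,0],
  [0,0,0,0,0,0,0],
  [0,0,0,0,0,0,0],
  [0,0,0,0,0,0,0],
])

```text
clock: 13.37
eef_pos: [0.499, 0.1981, 0.0889]
tool_rot: [0.143, 0.693, -0.144, 0.692]
ft_force: [-0.1, 0.3, 0.4]
grip_width: 0.0423
```

Emit:
play_rows([
  [-8,0,0,0,0,0,0],
  [-15,0,0,0,0,0,0],
  [-25,0,0,0,0,0,0],
  [-30,0,0,0,0,0,0],
  [-30,0,0,0,0,0,0],
  [-22,0,0,0,0,0,-0.3],
  [0,0,0,0,0,0,-0.4],
  [0,0,0,0,0,0,-0.4],
])

```text
clock: 14.03
eef_pos: [0.5003, 0.1987, 0.2213]
tool_rot: [0.144, 0.691, -0.143, 0.693]
ft_force: [-0.3, -0.5, 0.3]
grip_width: 0.0599
```

Run:
```python
from g import *
o=get_obs();print(o['grip_width'])
show(*pick('salt',80))
```

```text
0.05985596492636701
 target [ 0.4898 -0.2138  0.2052] shift now [  15.7 -382.6  154.5] len 413 shift after turn [  39.6 -410.    28.4] rotvec [-0.2643 -0.6043  0.0813] rows 5.316075506305713
```

Emit:
play_rows([
  [-10,-15,5.5,0,0,0,-0.4],
  [-10,-32,11.5,0,0,0,-0.4],
  [-10,-32,11.5,0,0,0,-0.4],
  [0,-32,11.5,0,0,0,-0.4],
  [0,-32,11.5,0,0,0,-0.4],
  [0,-32,11.5,0,0,0,-0.4],
  [0,-32,11.5,0,0,0,-0.4],
  [0,-32,11.5,0,0,0,-0.4],
  [0,-32,11.5,0,0,0,-0.4],
  [0,-32,11.5,0,0,0,-0.4],
  [0,-32,11.5,0,0,0,-0.4],
  [5,-32,11.5,0,0,0,-0.4],
  [8,-32,11.5,0,0,0,-0.4],
  [8,-10,5.5,0,0,0,-0.4],
  [0,0,0,-0.044,-0.1007,0.0136,-0.4],
  [0,0,0,-0.044,-0.1007,0.0136,-0.4],
  [0,0,0,-0.044,-0.1007,0.0136,-0.4],
  [0,0,0,-0.044,-0.1007,0.0136,-0.4],
  [0,0,0,-0.044,-0.1007,0.0136,-0.4],
  [0,0,0,-0.044,-0.1007,0.0136,-0.4],
])

```text
clock: 15.7
eef_pos: [0.4725, -0.235, 0.2276]
tool_rot: [0.03, 0.461, -0.06, 0.885]
ft_force: [0.3, 0.7, -0.4]
grip_width: 0.0596
```

Emit:
play_rows([
  [0,0,0,0,0,0,-0.4],
  [0,0,0,0,0,0,-0.4],
  [0,0,0,0,0,0,-0.4],
])

```text
clock: 15.95
eef_pos: [0.4743, -0.2369, 0.2295]
tool_rot: [0.031, 0.463, -0.062, 0.884]
ft_force: [0.8, -1.0, 0.2]
grip_width: 0.0598
```

Run:
```python
from g import *
from scipy.optimize import least_squares
o=get_obs();print(o['joint_pos'])
show(*pick('salt',0))
p=camera("scene"); Q=pts(p).reshape(-1,3)
# check crate pieces & re-measure heads, salt body yaw (top face z.. of +x face, mid rows only)
b=np.array(B['salt'][0]); l=Rp.inv().apply(Q-b)*1000
for lo,hi in((10,25),(25,40),(40,55)):
    m=(l[:,2]>lo)&(l[:,2]<hi)&(abs(l[:,1])<22)&(l[:,0]>20)&(l[:,0]<40); x=l[m]
    A=least_squares(lambda a:a[0]+a[1]*x[:,1]-x[:,0],[29,0],loss="soft_l1",f_scale=1).x; print("salt face",m.sum(),A)
for n,w in(("spice_jar",1),("sugar_jar",1)): print(n,[(np.round(r["centre"],3),round(r["confidence"],2)) for r in pinpoint(n,p)])
pic2("s2.png",x=.54,y=.21,z=.08,r=35)
```

```text
[-0.6119 -0.0754 -0.538   0.5542  0.2618 -0.3998]
 target [ 0.5353 -0.2201  0.1396] shift now [106.9  25.2  -3.5] len 110 shift after turn [107.   25.   -3.9] rotvec [ 0.0004 -0.0041  0.0022] rows 0.03704729425085865
salt face 79 [29.2644 -0.0266]
salt face 76 [28.712  -0.0126]
salt face 78 [28.6733  0.0088]
spice_jar [(array([0.503, 0.199, 0.01 ]), 0.7)]
sugar_jar [(array([0.554, 0.171, 0.01 ]), 0.5)]
```

View pics/s2.png

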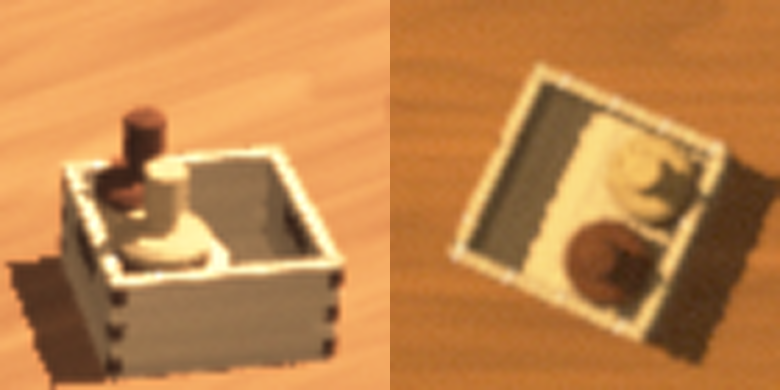

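The spice and sugar jars stand side by side in the right half of the crate, upright. Now the salt mill.

Emit:
play_rows([
  [10,12.5,-2,0,0,0,-0.4],
  [10,12.5,-1.9,0,-0.004,0.002,-0.4],
  [20,0,0,0,0,0,-0.4],
  [20,0,0,0,0,0,-0.4],
  [0,0,0,0,0,0,-0.4],
  [0,0,0,0,0,0,-0.4],
  [0,0,0,0,0,0,-0.4],
  [0,0,0,0,0,0,-0.4],
])

```text
clock: 16.87
eef_pos: [0.5079, -0.2162, 0.1782]
tool_rot: [0.031, 0.46, -0.061, 0.885]
ft_force: [1.4, 0.2, 0.5]
grip_width: 0.0598
```

Run:
```python
from g import *
show(*pick('salt',0))
```

```text
target [ 0.5353 -0.2201  0.1396] shift now [47.5 -0.   0.5] len 47 shift after turn [47.5 -0.1  0.5] rotvec [0.001  0.0016 0.0002] rows 0.015348655332795055
```

Emit:
play_rows([
  [15,0,0.5,0,0,0,-0.4],
  [15,0,0,0,0,0,-0.4],
  [12,0,0,0,0,0,-0.4],
  [5.5,0,0,0,0,0,-0.4],
  [0,0,0,0,0,0,-0.4],
  [0,0,0,0,0,0,-0.4],
  [0,0,0,0,0,0,1],
  [0,0,0,0,0,0,1],
  [0,0,0,0,0,0,1],
  [0,0,0,0,0,0,1],
  [0,0,0,0,0,0,1],
  [0,0,0,0,0,0,1],
])

```text
clock: 17.87
eef_pos: [0.5348, -0.2199, 0.1394]
tool_rot: [0.031, 0.46, -0.061, 0.885]
ft_force: [-5.3, 0.4, 5.5]
grip_width: 0.0288
```

Emit:
play_rows([
  [-8,0,0,0,0,0,1],
  [-15,0,0,0,0,0,1],
  [-20,0,0,0,0,0,1],
  [-25,0,0,0,0,0,1],
  [-25,0,0,0,0,0,1],
  [-25,0,0,0,0,0,1],
  [-12,0,0,0,0,0,1],
  [0,0,0,0,0,0,1],
  [0,0,0,0,0,0,1],
  [0,0,0,0,0,0,1],
])

```text
clock: 18.7
eef_pos: [0.4603, -0.209, 0.2435]
tool_rot: [0.032, 0.462, -0.06, 0.885]
ft_force: [-0.3, 0.8, -2.5]
grip_width: 0.0289
```

Run:
```python
from g import *
print(get_obs()['grip_width'],get_obs()['joint_pos'])
inhand("salt",29,"held3")
show(*place('salt',-31,31,130))
```

```text
0.02891972312156473 [-0.572  -0.148  -0.563   0.5923  0.2444 -0.3647]
scene 387 y range [-30.1753  26.5231] z [-17.9816  34.91  ]
  lowest [-0.2679  0.454 ]
top 154 y range [-24.4908  31.0313] z [-16.7664  31.0029]
  lowest [2.3998 4.7672]
 target [0.5249 0.2548 0.23  ] shift now [ 11.7 468.1  -6.7] len 468 shift after turn [  12.9  450.9 -125.7] rotvec [ 0.2655  0.6039 -0.0845] rows 5.321104640449055
```

Emit:
play_rows([
  [-14.3,0,10,0,0,0,1],
  [-21.5,0,15,0,0,0,1],
  [-21.5,0,15,0,0,0,1],
  [0,0,0,0.0443,0.1007,-0.0141,1],
  [0,0,0,0.0443,0.1007,-0.0141,1],
  [0,0,0,0.0443,0.1007,-0.0141,1],
  [0,0,0,0.0443,0.1007,-0.0141,1],
  [0,0,0,0.0443,0.1007,-0.0141,1],
  [0,0,0,0.0443,0.1007,-0.0141,1],
  [0,15,-4,0,0,0,1],
  [0,25,-7,0,0,0,1],
  [0,30,-8.3,0,0,0,1],
  [0,30,-8.3,0,0,0,1],
  [0,30,-8.3,0,0,0,1],
  [0,30,-8.3,0,0,0,1],
  [0,30,-8.3,0,0,0,1],
  [0,30,-8.3,0,0,0,1],
  [5,30,-8.3,0,0,0,1],
  [10,30,-8.3,0,0,0,1],
  [10,30,-8.3,0,0,0,1],
])

```text
clock: 20.47
eef_pos: [0.5069, 0.1111, 0.2879]
tool_rot: [0.144, 0.691, -0.144, 0.693]
ft_force: [0.3, -0.9, -1.7]
grip_width: 0.0286
```

Emit:
play_rows([
  [15,30,-8.3,0,0,0,1],
  [15,30,-8.3,0,0,0,1],
  [15,25,-7,0,0,0,1],
  [10,18,-5,0,0,0,1],
  [2,8,-3,0,0,0,1],
  [0,0,0,0,0,0,1],
  [0,0,0,0,0,0,1],
  [0,0,0,0,0,0,1],
  [0,0,0,0,0,0,1],
])

```text
clock: 21.22
eef_pos: [0.5222, 0.2222, 0.2331]
tool_rot: [0.145, 0.691, -0.145, 0.694]
ft_force: [-0.3, 0.1, -1.9]
grip_width: 0.0288
```

Run:
```python
from g import *
print(get_obs()['grip_width'],get_obs()['joint_pos'],get_obs()['eef_pos'])
show(*place('salt',-31,31,65))
```

```text
0.028784527801452492 [ 0.4038  0.3727  0.1929  1.3878 -0.0028  0.8162] [0.5222 0.2222 0.2331]
 target [0.5249 0.2548 0.165 ] shift now [ 68.1  30.9 -10.8] len 76 shift after turn [ 68.1  31.  -10.5] rotvec [-0.0022  0.0043 -0.0004] rows 0.0389446828713924
```

Emit:
play_rows([
  [0,15.5,-5.3,-0.002,0.004,0,1],
  [0,15.5,-5.2,0,0,0,1],
  [15,0,0,0,0,0,1],
  [20,0,0,0,0,0,1],
  [20,0,0,0,0,0,1],
  [13,0,0,0,0,0,1],
  [0,0,0,0,0,0,1],
  [0,0,0,0,0,0,1],
  [0,0,0,0,0,0,1],
  [0,0,0,0,0,0,1],
])

```text
clock: 22.05
eef_pos: [0.5254, 0.256, 0.166]
tool_rot: [0.144, 0.692, -0.143, 0.693]
ft_force: [-0.2, 1.0, -1.6]
grip_width: 0.0291
```

Run:
```python
from g import *
show(*place('salt',-31,31,0)); print(get_obs()['ft_force'])
# held body extents in crate axes relative to crate centre: world points of body sides
for c in("scene","top"):
    Q=pts(camera(c)).reshape(-1,3); l=Rc.inv().apply(Q-Cc)*1000
    z0=(get_obs()['eef_pos'][2]-.090)*1000; s=l[:,2]-z0
    m=(s>10)&(s<58)&(abs(l[:,0]+31)<36)&(abs(l[:,1]-31)<36)&(l[:,2]>80); x=l[m]
    print(c,m.sum(),np.percentile(x[:,0],[1,5,50,95,99]),np.percentile(x[:,1],[1,5,50,95,99]))
    f=x[(x[:,0]>-8)&(abs(x[:,1]-31)<22)]
    if len(f)>15: print("+x face fit",np.polyfit(f[:,1]-31,f[:,0],1),len(f))
    f=x[(x[:,1]<8)&(abs(x[:,0]+31)<22)]
    if len(f)>15: print("-y face fit",np.polyfit(f[:,0]+31,f[:,1],1),len(f))
pic2("s3.png",x=.53,y=.22,z=.10,r=42)
```

```text
target [0.5249 0.2548 0.1   ] shift now [66.  -1.4 -0.1] len 66 shift after turn [66.  -1.3  0. ] rotvec [ 0.0007  0.0013 -0.0022] rows 0.020789687175440115
[-0.1763  1.0382 -1.6163]
scene 245 [-53.6275 -41.3779  -1.9741   3.4508   4.5545] [ 1.8047  2.5775 23.8386 56.5979 59.9561]
+x face fit [ 0.0037 -0.7942] 146
-y face fit [0.0137 3.2679] 40
top 19 [-59.1248 -58.1387 -45.4106  -4.0305  -2.4901] [ 3.2048  3.9228  4.6929 19.9356 22.6205]
```

View pics/s3.png

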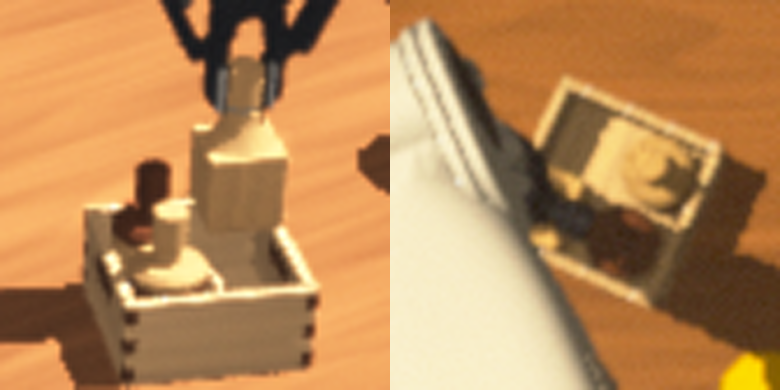

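The salt mill is square with the crate over the far-left quarter: the fitted +x face sits at -0.8 mm and the -y face at 3.3 mm. I lower it.

Emit:
play_rows([
  [6,-1,-0.5,0,0.001,-0.002,1],
  [10,0,0,0,0,0,1],
  [10,0,0,0,0,0,1],
  [10,0,0,0,0,0,1],
  [10,0,0,0,0,0,1],
  [10,0,0,0,0,0,1],
  [5,0,0,0,0,0,1],
  [1.5,0,0,0,0,0,1],
  [0,0,0,0,0,0,1],
  [0,0,0,0,0,0,1],
])

```text
clock: 23.08
eef_pos: [0.5284, 0.254, 0.1035]
tool_rot: [0.144, 0.689, -0.145, 0.696]
ft_force: [7.8, -4.3, 2.1]
grip_width: 0.0286
```

Emit:
play_rows([
  [1.2,0,0,0,0,0,1],
  [1.2,0,0,0,0,0,1],
  [0.6,0,0,0,0,0,1],
  [0,0,0,0,0,0,1],
  [0,0,0,0,0,0,1],
])

```text
clock: 23.5
eef_pos: [0.5285, 0.254, 0.1008]
tool_rot: [0.144, 0.689, -0.145, 0.696]
ft_force: [7.3, -4.4, 3.4]
grip_width: 0.0288
```

A lateral force of about 8 N along the crate's +x appeared during the descent, so I look before going on.

Run:
```python
from g import *
o=get_obs();show(*place('salt',-31,31,0)); print(o['ft_force'],o['ft_torque'],o['joint_pos'])
for c in("scene","top"):
    p=camera(c);Q=pts(p).reshape(-1,3); l=Rc.inv().apply(Q-Cc)*1000
    m=(abs(l[:,2]-70)<4)&(abs(l[:,0])<78)&(abs(l[:,1])<78)&((abs(l[:,0])>58)|(abs(l[:,1])>58))
    x=l[m]; print(c,"rim",m.sum(),np.percentile(x[:,0],[1,3,97,99]),np.percentile(x[:,1],[1,3,97,99]))
    m=(l[:,2]>30)&(l[:,2]<72)&(abs(l[:,1]-31)<22)&(l[:,0]>-12)&(l[:,0]<20); f=l[m]
    if m.sum()>15:
        A=np.c_[np.ones(m.sum()),f[:,1]-31,f[:,2]-50]; print("+x face: at z50, slope y, slope z",np.linalg.lstsq(A,f[:,0],rcond=None)[0],m.sum())
    m=(l[:,2]>30)&(l[:,2]<72)&(abs(l[:,0]+31)<22)&(l[:,1]<10)&(l[:,1]>-8); print("-y face",np.median(l[m][:,1]) if m.sum() else 0,m.sum())
    for n,(qx,qy) in dict(spice=(-31,-31),sugar=(31,-31)).items():
        m=(l[:,2]>98)&(l[:,2]<125)&(np.hypot(l[:,0]-qx,l[:,1]-qy)<20)
        t=(l[:,2]>119)&m
        print(n,"knob",l[m].mean(0) if m.sum() else 0,"top",l[t].mean(0) if t.sum() else 0,t.sum())
pic2("s4.png",x=.53,y=.22,z=.08,r=36)
```

```text
target [0.5249 0.2548 0.1   ] shift now [ 0.7 -0.7 -3.6] len 4 shift after turn [ 0.8 -0.7 -3.6] rotvec [-0.0008  0.0096 -0.0005] rows 0.0773907300084644
[ 7.3121 -4.4277  3.4449] [-1.1627 -2.0158 -0.0218] [ 0.4516  0.4882  0.0165  1.0924 -0.007   0.8625]
scene rim 202 [-68.5185 -64.7871  74.6001  75.5262] [-73.0808 -72.417   66.1559  67.4901]
+x face: at z50, slope y, slope z [-2.6794  0.0344  0.0517] 129
-y face 1.3211871517203226 14
spice knob [-23.5802 -33.1793 113.4808] top [-25.7077 -32.871  121.8507] 25
sugar knob [ 38.7344 -34.9157 113.3705] top [ 35.4813 -33.9976 122.0923] 21
top rim 184 [-70.2963 -69.5458  67.8749  68.9922] [-71.2014 -70.5891  66.8439  68.2063]
-y face 2.9460820804426353 8
spice knob [-32.3575 -33.0133 118.41  ] top [-32.0547 -32.8469 121.367 ] 22
sugar knob [ 29.7268 -33.6999 119.1535] top [ 29.6496 -31.6965 121.8282] 27
```

View pics/s4.png

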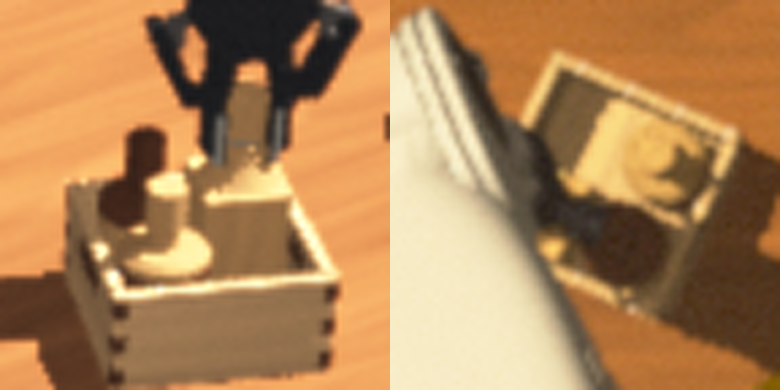

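Emit:
play_rows([
  [-4,0,0,0,0,0,1],
  [0,-1,0.5,0,-0.025,0,1],
  [0,0,0,0,-0.025,0,1],
  [0,0,0,0,0,0,1],
  [0,0,0,0,0,0,1],
  [0,0,0,0,0,0,1],
])

```text
clock: 24.2
eef_pos: [0.5251, 0.2538, 0.1031]
tool_rot: [0.139, 0.674, -0.148, 0.71]
ft_force: [7.0, -2.3, -0.7]
grip_width: 0.0288
```

```bash
cat > face.py <<'E'
from g import *
from scipy.optimize import least_squares
o=get_obs();show(*place('salt',-31,31,0)); print(o['ft_force'],o['ft_torque'])
l=Rc.inv().apply(pts(camera("scene")).reshape(-1,3)-Cc)*1000
z0=(o['eef_pos'][2]-.09)*1000
m=(l[:,2]>z0+14)&(l[:,2]<z0+61)&(abs(l[:,1]-31)<22)&(l[:,0]>-15)&(l[:,0]<20); f=l[m]
A=np.c_[np.ones(m.sum()),f[:,1]-31,f[:,2]-50]
print("+x face: at z50, slope y, slope z",least_squares(lambda a:A@a-f[:,0],[0,0,0],loss="soft_l1").x,m.sum(),np.ptp(f[:,2]))
E
python3 face.py
```

```text
target [0.5249 0.2548 0.1   ] shift now [ 3.   0.9 -0.8] len 3 shift after turn [ 3.1  0.9 -0.6] rotvec [0.0009 0.0534 0.0014] rows 0.4275869130821872
[ 6.9854 -2.3131 -0.6796] [-0.4301 -1.535  -0.1647]
+x face: at z50, slope y, slope z [-2.3201 -0.0018  0.0058] 134 46.8251830226597
```

Emit:
play_rows([
  [0,0,2,0,0,0,1],
  [0,0,0,0,0,0,1],
  [0,0,0,0,0,0,1],
  [0,0,0,0,0,0,1],
])

```text
clock: 24.58
eef_pos: [0.5254, 0.2535, 0.1028]
tool_rot: [0.139, 0.675, -0.148, 0.709]
ft_force: [4.3, 0.1, -0.8]
grip_width: 0.029
```

```bash
python3 face.py
```

```text
target [0.5249 0.2548 0.1   ] shift now [ 2.7  1.  -1.1] len 3 shift after turn [ 2.8  1.  -1. ] rotvec [0.0016 0.0491 0.0018] rows 0.3929449359144111
[ 4.288   0.0587 -0.7925] [ 0.0788 -1.1086 -0.1766]
+x face: at z50, slope y, slope z [-2.0066 -0.0181 -0.035 ] 136 46.035292465984156
```

Emit:
play_rows([
  [0,0,2,0,0,0,1],
  [0,0,0,0,0,0,1],
  [0,0,0,0,0,0,1],
  [0,0,0,0,0,0,1],
])

```text
clock: 24.97
eef_pos: [0.5255, 0.2521, 0.102]
tool_rot: [0.138, 0.677, -0.148, 0.708]
ft_force: [-0.8, 0.2, -2.2]
grip_width: 0.0289
```

```bash
cat > face.py <<'E'
from g import *
from scipy.optimize import least_squares
o=get_obs();show(*place('salt',-31,31,0)); print(o['ft_force'],o['ft_torque'])
l=np.vstack([Rc.inv().apply(pts(camera("scene")).reshape(-1,3)-Cc)*1000 for _ in range(8)])
z0=(o['eef_pos'][2]-.09)*1000
def pl(m,t,a,b,c):
    f=l[m]; A=np.c_[np.ones(m.sum()),f[:,b]-c,f[:,2]-50]
    print(t,least_squares(lambda k:A@k-f[:,a],[0,0,0],loss="soft_l1").x.round(4),m.sum())
pl((l[:,2]>z0+14)&(l[:,2]<z0+61)&(abs(l[:,1]-31)<22)&(l[:,0]>-15)&(l[:,0]<14),"salt +x face: at z50, slope y, slope z",0,1,31)
pl((l[:,2]>10)&(l[:,2]<64)&(abs(l[:,1])<60)&(l[:,0]>62)&(l[:,0]<80),"crate +x outer face (70,0,0)",0,1,0)
pl((l[:,2]>10)&(l[:,2]<64)&(abs(l[:,0])<60)&(l[:,1]<-60)&(l[:,1]>-82),"crate -y outer face (-70,0,0)",1,0,0)
pl((l[:,2]>30)&(l[:,2]<64)&(abs(l[:,1]-33)<20)&(l[:,0]>-72)&(l[:,0]<-54),"crate -x inner face",0,1,31)
E
python3 face.py
```

```text
target [0.5249 0.2548 0.1   ] shift now [ 1.9  2.2 -1.7] len 3 shift after turn [ 2.   2.2 -1.6] rotvec [0.002  0.0455 0.0043] rows 0.36628268512869316
[-0.7848  0.2055 -2.2078] [0.0572 0.0749 0.0214]
salt +x face: at z50, slope y, slope z [-1.1128 -0.0228 -0.0181] 1086
crate +x outer face (70,0,0) [71.1846 -0.0011  0.0043] 3734
crate -y outer face (-70,0,0) [-72.3774   0.0004   0.0013] 918
crate -x inner face [0. 0. 0.] 0
```

Emit:
play_rows([
  [0,0,1,0,0.018,0,1],
  [0,0,0,0,0,0,1],
  [1,0,0,0,0,0,1],
  [0.7,0,0,0,0,0,1],
  [0,0,0,0,0,0,1],
  [0,0,0,0,0,0,1],
  [0,0,0,0,0,0,1],
])

```text
clock: 25.95
eef_pos: [0.5278, 0.252, 0.1011]
tool_rot: [0.14, 0.682, -0.146, 0.703]
ft_force: [0.4, 0.2, -2.3]
grip_width: 0.0287
```

```bash
python3 face.py; sed -i 's/^Cc=.*/Cc=np.array([.541,.214,0])+R.from_euler("z",-np.radians(23.5)).apply([.001,-.002,0]); Rc=R.from_euler("z",-np.radians(23.5))/' g.py
```

```text
target [0.5249 0.2548 0.1   ] shift now [ 1.   1.4 -3.8] len 4 shift after turn [ 1.1  1.4 -3.8] rotvec [0.0015 0.0299 0.0025] rows 0.2406702589572483
[ 0.4394  0.2024 -2.3243] [ 0.0097  0.0536 -0.0507]
salt +x face: at z50, slope y, slope z [-0.259  -0.0325  0.0082] 1080
crate +x outer face (70,0,0) [71.234  -0.0029 -0.0015] 3721
crate -y outer face (-70,0,0) [-72.348    0.0007   0.001 ] 896
crate -x inner face [0. 0. 0.] 0
```

Emit:
play_rows([
  [0.8,0,-1,0,0.003,0,1],
  [0.8,0,0,0,0,0,1],
  [0,0,0,0,0,0,1],
  [0,0,0,0,0,0,1],
])

```text
clock: 26.68
eef_pos: [0.5269, 0.2523, 0.0994]
tool_rot: [0.141, 0.683, -0.146, 0.701]
ft_force: [0.3, 0.2, -1.6]
grip_width: 0.0285
```

Emit:
play_rows([
  [0.8,0,0,0,0,0,1],
  [0,0,0,0,0,0,1],
  [0,0,0,0,0,0,1],
])

```text
clock: 26.93
eef_pos: [0.527, 0.2523, 0.0986]
tool_rot: [0.141, 0.683, -0.146, 0.701]
ft_force: [-0.1, 0.5, -2.1]
grip_width: 0.0288
```

Emit:
play_rows([
  [0.8,0,0,0,0,0,1],
  [0.8,0,0,0,0,0,1],
  [0,0,0,0,0,0,1],
  [0,0,0,0,0,0,1],
])

```text
clock: 27.27
eef_pos: [0.527, 0.2523, 0.097]
tool_rot: [0.141, 0.683, -0.146, 0.701]
ft_force: [-0.4, 0.0, -1.5]
grip_width: 0.0286
```

Emit:
play_rows([
  [0.8,0,0,0,0,0,1],
  [0,0,0,0,0,0,1],
  [0,0,0,0,0,0,1],
])

```text
clock: 27.52
eef_pos: [0.5271, 0.2523, 0.0963]
tool_rot: [0.141, 0.683, -0.146, 0.701]
ft_force: [-1.4, 0.2, -2.0]
grip_width: 0.0284
```

Emit:
play_rows([
  [0.8,0,0,0,0,0,1],
  [0.4,0,0,0,0,0,1],
  [0,0,0,0,0,0,1],
  [0,0,0,0,0,0,1],
])

```text
clock: 27.85
eef_pos: [0.5271, 0.2523, 0.0951]
tool_rot: [0.141, 0.683, -0.146, 0.701]
ft_force: [-0.0, 1.0, -2.3]
grip_width: 0.0286
```

Run:
```python
from g import *
o=get_obs();print(o['ft_force'],o['grip_width'])
l=np.vstack([Rc.inv().apply(pts(camera("scene")).reshape(-1,3)-Cc)*1000 for _ in range(6)])
# top rim of +x face: highest z of the face column points; and head top hidden; use body top edge
m=(abs(l[:,1]-31)<24)&(l[:,0]>-10)&(l[:,0]<6)&(l[:,2]>50)&(l[:,2]<100)
h,e=np.histogram(l[m][:,2],bins=np.arange(50,92,3)); print(h,e[:-1])
for n,(qx,qy) in dict(salt=(-31,31)).items():
    m=(abs(l[:,1]-31)<28)&(l[:,0]>-25)&(l[:,0]<-6)&(l[:,2]>60)&(l[:,2]<95); print("shoulder",np.percentile(l[m][:,2],[5,25,50,75]),m.sum())
pic2("s5.png",x=.53,y=.22,z=.08,r=36)
```

```text
[-0.0437  0.9832 -2.3207] 0.0285709768574711
[58 60 44 61 53 60 69 52 59 74 67 57 29] [50 53 56 59 62 65 68 71 74 77 80 83 86]
shoulder [67.5809 80.4085 84.6886 89.2727] 483
```

View pics/s5.png

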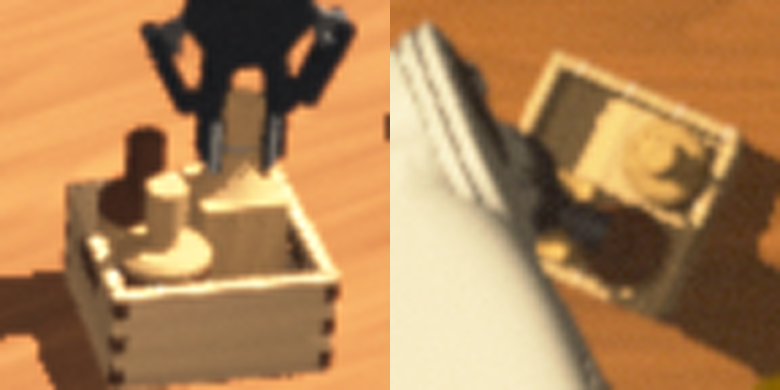

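The salt mill slipped up in the grip while rubbing the wall: its shoulder is at about 86 mm, so its foot is still some 10 mm above the floor. I keep lowering it under force watch.

Emit:
play_rows([
  [1,0,0,0,0,0,1],
  [1,0,0,0,0,0,1],
  [1,0,0,0,0,0,1],
  [1,0,0,0,0,0,1],
  [0,0,0,0,0,0,1],
  [0,0,0,0,0,0,1],
])

```text
clock: 28.75
eef_pos: [0.5272, 0.2522, 0.091]
tool_rot: [0.141, 0.683, -0.146, 0.701]
ft_force: [-0.0, -0.5, -2.3]
grip_width: 0.0286
```

Emit:
play_rows([
  [1,0,0,0,0,0,1],
  [1,0,0,0,0,0,1],
  [0,0,0,0,0,0,1],
  [0,0,0,0,0,0,1],
])

```text
clock: 29.08
eef_pos: [0.5272, 0.2522, 0.089]
tool_rot: [0.141, 0.683, -0.146, 0.701]
ft_force: [-0.3, -0.1, -2.1]
grip_width: 0.0285
```

Emit:
play_rows([
  [1,0,0,0,0,0,1],
  [1,0,0,0,0,0,1],
  [0,0,0,0,0,0,1],
  [0,0,0,0,0,0,1],
])

```text
clock: 29.42
eef_pos: [0.5276, 0.2522, 0.0878]
tool_rot: [0.141, 0.683, -0.146, 0.702]
ft_force: [-0.5, -0.7, 3.5]
grip_width: 0.0287
```

Emit:
play_rows([
  [0,0,0,0,0,0,0.2],
  [0,0,0,0,0,0,0.1],
  [0,0,0,0,0,0,0],
  [0,0,0,0,0,0,0],
  [0,0,0,0,0,0,0],
  [0,0,0,0,0,0,0],
])

```text
clock: 29.92
eef_pos: [0.5273, 0.2522, 0.087]
tool_rot: [0.141, 0.683, -0.146, 0.701]
ft_force: [0.3, 0.2, -0.6]
grip_width: 0.0426
```

Run:
```python
from g import *
from scipy.optimize import least_squares
o=get_obs();print(o['ft_force'],o['grip_width'])
l=np.vstack([Rc.inv().apply(pts(camera("scene")).reshape(-1,3)-Cc)*1000 for _ in range(6)])
m=(abs(l[:,1]-31)<24)&(l[:,0]>-10)&(l[:,0]<6)&(l[:,2]>30)&(l[:,2]<100)
h,e=np.histogram(l[m][:,2],bins=np.arange(50,92,3)); print(h,e[:-1])
m=(l[:,2]>30)&(l[:,2]<72)&(abs(l[:,1]-31)<22)&(l[:,0]>-15)&(l[:,0]<14); f=l[m]
A=np.c_[np.ones(m.sum()),f[:,1]-31,f[:,2]-50]; print(least_squares(lambda k:A@k-f[:,0],[0,0,0],loss="soft_l1").x.round(4))
```

```text
[ 0.3113  0.2075 -0.5505] 0.04262666593863522
[61 58 62 67 53 61 64 74 58 32 13 10  3] [50 53 56 59 62 65 68 71 74 77 80 83 86]
[-3.084  -0.0229 -0.0286]
```

Emit:
play_rows([
  [-8,0,0,0,0,0,0],
  [-15,0,0,0,0,0,0],
  [-25,0,0,0,0,0,0],
  [-35,0,0,0,0,0,0],
  [-35,0,0,0,0,0,0],
  [-35,0,0,0,0,0,-0.3],
  [-10,0,0,0,0,0,-0.4],
  [0,0,0,0,0,0,-0.4],
  [0,0,0,0,0,0,-0.4],
])

```text
clock: 30.97
eef_pos: [0.5236, 0.2544, 0.2506]
tool_rot: [0.141, 0.683, -0.146, 0.702]
ft_force: [0.3, -0.5, -1.3]
grip_width: 0.0599
```

Run:
```python
from g import *
show(*pick('pepper',110))
```

```text
target [ 0.4688 -0.1335  0.2487] shift now [   5.3 -377.8  103.8] len 392 shift after turn [   0.8 -391.8   -2.1] rotvec [-0.2612 -0.5794  0.0877] rows 5.132528056536753
```

Emit:
play_rows([
  [0,-15,4.1,0,0,0,-0.4],
  [0,-32,8.8,0,0,0,-0.4],
  [0,-32,8.8,0,0,0,-0.4],
  [0,-32,8.8,0,0,0,-0.4],
  [0,-32,8.8,0,0,0,-0.4],
  [0,-32,8.8,0,0,0,-0.4],
  [0,-32,8.8,0,0,0,-0.4],
  [0,-32,8.8,0,0,0,-0.4],
  [0,-32,8.8,0,0,0,-0.4],
  [0,-32,8.8,0,0,0,-0.4],
  [2,-32,8.8,0,0,0,-0.4],
  [2,-28,7.7,0,0,0,-0.4],
  [1,-15,4.1,0,0,0,-0.4],
  [0,0,0,-0.0435,-0.0966,0.0146,-0.4],
  [0,0,0,-0.0435,-0.0966,0.0146,-0.4],
  [0,0,0,-0.0435,-0.0966,0.0146,-0.4],
  [0,0,0,-0.0435,-0.0966,0.0146,-0.4],
  [0,0,0,-0.0435,-0.0966,0.0146,-0.4],
  [0,0,0,-0.0435,-0.0966,0.0146,-0.4],
  [0,0,0,0,0,0,-0.4],
])

```text
clock: 32.63
eef_pos: [0.4599, -0.1314, 0.2388]
tool_rot: [0.033, 0.467, -0.06, 0.881]
ft_force: [-1.4, -0.1, -2.2]
grip_width: 0.0597
```

Emit:
play_rows([
  [0,0,0,0,0,0,-0.4],
  [0,0,0,0,0,0,-0.4],
  [0,0,0,0,0,0,-0.4],
])

```text
clock: 32.88
eef_pos: [0.4709, -0.1346, 0.2508]
tool_rot: [0.031, 0.46, -0.061, 0.885]
ft_force: [0.8, 0.0, 1.4]
grip_width: 0.0601
```

```bash
cat > crate.py <<'E'
from g import *
from scipy.optimize import least_squares
np.set_printoptions(precision=2,suppress=True)
for c,N in(("scene",6),("top",6)):
    l=np.vstack([Rc.inv().apply(pts(camera(c)).reshape(-1,3)-Cc)*1000 for _ in range(N)])
    for n,qx,qy,r,lo,hi,T in(("spice",-31,-31,13,97,117,123),("sugar",31,-31,13,97,117,123),("salt",-31,31,15,110,130,136),("pepper",31,31,16,130,152,158)):
        m=(l[:,2]>lo)&(l[:,2]<hi)&(np.hypot(l[:,0]-qx,l[:,1]-qy)<24); x=l[m]
        t=l[(np.hypot(l[:,0]-qx,l[:,1]-qy)<22)&(l[:,2]>T-5)&(l[:,2]<T+8)]
        if m.sum()<40: print(c,n,"few",m.sum(),"top",t.mean(0) if len(t) else 0); continue
        f=least_squares(lambda a:np.hypot(x[:,0]-a[0],x[:,1]-a[1])-r,[qx,qy],loss="soft_l1")
        print(c,n,m.sum(),"head xy",f.x,"top mean",t.mean(0) if len(t) else 0,"z90",np.percentile(t[:,2],90) if len(t) else 0)
E
python3 crate.py
python3 - <<'E'
from g import *
show(*pick('pepper',0)); pic2("s6.png",x=.54,y=.21,z=.08,r=35)
E
```

```text
scene spice 241 head xy [-31.02 -29.05] top mean [-27.61 -30.71 121.75] z90 124.88918734518151
scene sugar 248 head xy [ 31.04 -31.92] top mean [ 35.8  -32.98 121.89] z90 124.52452070915271
scene salt 268 head xy [-31.83  30.94] top mean [-27.9   29.61 134.86] z90 137.3501701005083
scene pepper few 0 top 0
top spice 48 head xy [-33.63 -27.12] top mean [-32.86 -28.56 122.72] z90 126.35857523850547
top sugar 61 head xy [ 29.47 -30.  ] top mean [ 28.93 -31.04 122.33] z90 125.91944802122
top salt 57 head xy [-33.97  32.6 ] top mean [-34.17  31.19 135.48] z90 138.91388579467178
top pepper few 0 top 0
 target [ 0.5314 -0.1421  0.1586] shift now [110.2   0.5   0.2] len 110 shift after turn [110.2   0.4   0.1] rotvec [ 0.0003 -0.0012  0.0009] rows 0.01220391705089434
```

View pics/s6.png

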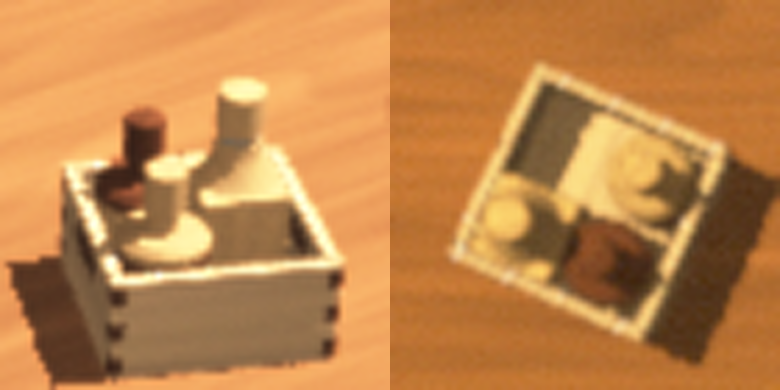

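The three jars and mills stand with their head tops at 122, 122 and 135 mm, as they should; the free quarter at top left is open. Now the pepper mill.

Emit:
play_rows([
  [15,0.4,0.1,0,0,0,-0.4],
  [25,0,0,0,0,0,-0.4],
  [20,0,0,0,0,0,-0.4],
  [0,0,0,0,0,0,-0.4],
  [0,0,0,0,0,0,-0.4],
  [0,0,0,0,0,0,-0.4],
  [0,0,0,0,0,0,-0.4],
])

```text
clock: 34.17
eef_pos: [0.5031, -0.1384, 0.201]
tool_rot: [0.031, 0.46, -0.061, 0.885]
ft_force: [-0.4, -0.6, 0.3]
grip_width: 0.0599
```

Run:
```python
from g import *
show(*pick('pepper',0))
```

```text
target [ 0.5314 -0.1421  0.1586] shift now [51.1  0.3 -1. ] len 51 shift after turn [51.1  0.2 -1. ] rotvec [0.0004 0.0008 0.0013] rows 0.012750203201033107
```

Emit:
play_rows([
  [15,0.3,-1,0,0,0,-0.4],
  [15,0,0,0,0,0,-0.4],
  [14,0,0,0,0,0,-0.4],
  [7,0,0,0,0,0,-0.4],
  [0,0,0,0,0,0,-0.4],
  [0,0,0,0,0,0,-0.4],
  [0,0,0,0,0,0,1],
  [0,0,0,0,0,0,1],
  [0,0,0,0,0,0,1],
  [0,0,0,0,0,0,1],
  [0,0,0,0,0,0,1],
  [0,0,0,0,0,0,1],
])

```text
clock: 35.17
eef_pos: [0.5311, -0.142, 0.1586]
tool_rot: [0.031, 0.46, -0.061, 0.885]
ft_force: [-4.8, 0.4, 6.8]
grip_width: 0.0307
```

Emit:
play_rows([
  [-8,0,0,0,0,0,1],
  [-15,0,0,0,0,0,1],
  [-20,0,0,0,0,0,1],
  [-25,0,0,0,0,0,1],
  [-25,0,0,0,0,0,1],
  [-25,0,0,0,0,0,1],
  [-12,0,0,0,0,0,1],
  [0,0,0,0,0,0,1],
  [0,0,0,0,0,0,1],
  [0,0,0,0,0,0,1],
])

```text
clock: 36.0
eef_pos: [0.4565, -0.1313, 0.2625]
tool_rot: [0.032, 0.462, -0.061, 0.884]
ft_force: [0.3, -0.1, -2.7]
grip_width: 0.0307
```

Run:
```python
from g import *
print(get_obs()['grip_width'],get_obs()['joint_pos'])
inhand("pepper",29,"held4")
show(*place('pepper',31,31,140))
```

```text
0.030695677943109168 [-0.3607 -0.2547 -0.5934  0.6362  0.1262 -0.1847]
scene 326 yz off at mid body [-0.5677  0.3367] tilt [-0.0027 -0.0024] rms 2.5540131847131975
  lowest [-1.366  -0.0145]
top 125 yz off at mid body [ 1.3457 -0.8104] tilt [0.0101 0.0172] rms 1.2697148631564694
  lowest [1.8708 5.5905]
 target [0.5819 0.2278 0.262 ] shift now [ 42.6 372.9  61.8] len 380 shift after turn [ -0.1 379.3 -28.3] rotvec [ 0.2647  0.6027 -0.0825] rows 5.306863880484975
```

Emit:
play_rows([
  [-12.3,0,8.6,0,0,0,1],
  [0,0,0,0.0441,0.1005,-0.0138,1],
  [0,0,0,0.0441,0.1005,-0.0138,1],
  [0,0,0,0.0441,0.1005,-0.0138,1],
  [0,0,0,0.0441,0.1005,-0.0138,1],
  [0,0,0,0.0441,0.1005,-0.0138,1],
  [0,0,0,0.0441,0.1005,-0.0138,1],
  [0,15,-1,0,0,0,1],
  [0,25,-2,0,0,0,1],
  [0,30,-2.3,0,0,0,1],
  [0,30,-2.3,0,0,0,1],
  [0,30,-2.3,0,0,0,1],
  [0,30,-2.3,0,0,0,1],
  [0,30,-2.3,0,0,0,1],
  [0,30,-2.3,0,0,0,1],
  [0,30,-2.3,0,0,0,1],
  [0,30,-2.3,0,0,0,1],
  [0,30,-2.3,0,0,0,1],
  [0,30,-2.3,0,0,0,1],
  [0,20,-1.5,0,0,0,1],
])

```text
clock: 37.77
eef_pos: [0.5766, 0.2128, 0.2762]
tool_rot: [0.143, 0.692, -0.144, 0.693]
ft_force: [0.3, 0.0, -2.9]
grip_width: 0.0307
```

Emit:
play_rows([
  [0,12,-0.8,0,0,0,1],
  [0,7,0,0,0,0,1],
  [0,0,0,0,0,0,1],
  [0,0,0,0,0,0,1],
  [0,0,0,0,0,0,1],
  [0,0,0,0,0,0,1],
])

```text
clock: 38.27
eef_pos: [0.5825, 0.2262, 0.2788]
tool_rot: [0.144, 0.691, -0.145, 0.693]
ft_force: [0.4, -0.1, -2.0]
grip_width: 0.0305
```

Run:
```python
from g import *
show(*place('pepper',31,31,70))
```

```text
target [0.5819 0.2278 0.192 ] shift now [86.8  1.3 -1.4] len 87 shift after turn [86.8  1.3 -1.2] rotvec [-0.0015  0.0032  0.0004] rows 0.027965837842706225
```

Down to just above the rim, then I measure the mill's lean and offset with averaged depth.

Emit:
play_rows([
  [15,1.3,-1.2,-0.001,0.003,0,1],
  [20,0,0,0,0,0,1],
  [20,0,0,0,0,0,1],
  [20,0,0,0,0,0,1],
  [10,0,0,0,0,0,1],
  [0,0,0,0,0,0,1],
  [0,0,0,0,0,0,1],
  [0,0,0,0,0,0,1],
  [0,0,0,0,0,0,1],
])

```text
clock: 39.02
eef_pos: [0.583, 0.2291, 0.1957]
tool_rot: [0.144, 0.691, -0.143, 0.693]
ft_force: [-0.7, -0.6, -2.1]
grip_width: 0.0306
```

```bash
cat > pep.py <<'E'
from g import *
from scipy.optimize import least_squares
o=get_obs(); show(*place('pepper',31,31,0)); print(o['ft_force'])
z0=(o['eef_pos'][2]-.112)*1000
l=np.vstack([Rc.inv().apply(pts(camera("scene")).reshape(-1,3)-Cc)*1000 for _ in range(8)])
s=l[:,2]-z0; m=(s>8)&(s<58)&(l[:,2]>40)&(np.hypot(l[:,0]-31,l[:,1]-31)<40); 
if 1:
    x=l[m];h=s[m]-33
    f=least_squares(lambda a:np.hypot(x[:,0]-a[0]-a[2]*h,x[:,1]-a[1]-a[3]*h)-29,[31,31,0,0],loss="soft_l1",f_scale=1)
    print("body centre",f.x[:2],"slope",f.x[2:],m.sum(),np.sqrt(np.mean(f.fun**2)))
E
python3 pep.py
```

```text
target [0.5819 0.2278 0.122 ] shift now [73.7 -1.8 -0.6] len 74 shift after turn [73.7 -1.6 -0.4] rotvec [ 0.0006  0.0025 -0.0023] rows 0.027843490913645134
[-0.6524 -0.5858 -2.1385]
body centre [32.5428 32.2428] slope [-0.0037 -0.0125] 1843 2.5973508683941575
```

Emit:
play_rows([
  [6,-1.4,-0.8,0,0.001,-0.002,1],
  [8,0,0,0,0,0,1],
  [8,0,0,0,0,0,1],
  [8,0,0,0,0,0,1],
  [5,0,0,0,0,0,1],
  [0,0,0,0,0,0,1],
  [0,0,0,0,0,0,1],
  [0,0,0,0,0,0,1],
])

```text
clock: 40.08
eef_pos: [0.5808, 0.228, 0.1589]
tool_rot: [0.143, 0.693, -0.144, 0.692]
ft_force: [-0.7, 1.2, -2.8]
grip_width: 0.0306
```

```bash
python3 pep.py
```

```text
target [0.5819 0.2278 0.122 ] shift now [36.9  0.4  1.1] len 37 shift after turn [36.9  0.3  1.1] rotvec [ 0.0008 -0.0007  0.0019] rows 0.017303905047997066
[-0.653   1.2352 -2.7851]
body centre [32.7186 30.8675] slope [-0.1143 -0.0517] 1911 3.9699871770676673
```

Force is only the mill's weight, so there is no contact. On down.

Emit:
play_rows([
  [6,0,0.3,0,0,0,1],
  [6,0,0,0,0,0,1],
  [6,0,0,0,0,0,1],
  [6,0,0,0,0,0,1],
  [6,0,0,0,0,0,1],
  [3,0,0,0,0,0,1],
  [0,0,0,0,0,0,1],
  [0,0,0,0,0,0,1],
  [0,0,0,0,0,0,1],
])

```text
clock: 41.23
eef_pos: [0.5811, 0.2278, 0.126]
tool_rot: [0.143, 0.693, -0.144, 0.692]
ft_force: [0.2, -0.6, -1.9]
grip_width: 0.0308
```

Emit:
play_rows([
  [1,0,0,0,0,0,1],
  [1,0,0,0,0,0,1],
  [1,0,0,0,0,0,1],
  [0,0,0,0,0,0,1],
  [0,0,0,0,0,0,1],
])

```text
clock: 41.65
eef_pos: [0.581, 0.2278, 0.1231]
tool_rot: [0.143, 0.693, -0.144, 0.692]
ft_force: [0.1, -0.3, -0.8]
grip_width: 0.031
```

Emit:
play_rows([
  [0.7,0,0,0,0,0,1],
  [0.7,0,0,0,0,0,1],
  [0,0,0,0,0,0,1],
  [0,0,0,0,0,0,1],
])

```text
clock: 41.98
eef_pos: [0.5812, 0.2279, 0.123]
tool_rot: [0.143, 0.692, -0.144, 0.693]
ft_force: [-2.3, -0.6, 5.6]
grip_width: 0.0304
```

Emit:
play_rows([
  [0.4,0,0,0,0,0,1],
  [0,0,0,0,0,0,1],
  [0,0,0,0,0,0,1],
])

```text
clock: 42.23
eef_pos: [0.5813, 0.2279, 0.123]
tool_rot: [0.143, 0.692, -0.144, 0.693]
ft_force: [-2.2, -0.3, 7.4]
grip_width: 0.0311
```

Emit:
play_rows([
  [-0.5,0,0,0,0,0,0.2],
  [0,0,0,0,0,0,0],
  [0,0,0,0,0,0,0],
  [0,0,0,0,0,0,-0.1],
  [0,0,0,0,0,0,-0.1],
])

```text
clock: 42.65
eef_pos: [0.5807, 0.2276, 0.1211]
tool_rot: [0.143, 0.693, -0.144, 0.692]
ft_force: [-0.8, 0.6, -0.8]
grip_width: 0.0474
```

Emit:
play_rows([
  [-8,0,0,0,0,0,-0.1],
  [-15,0,0,0,0,0,-0.1],
  [-25,0,0,0,0,0,-0.1],
  [-25,0,0,0,0,0,-0.1],
  [-25,0,0,0,0,0,-0.1],
  [-20,0,0,0,0,0,-0.1],
  [0,-30,0,0,0,0,-0.1],
  [0,-35,0,0,0,0,-0.1],
  [0,-35,0,0,0,0,-0.1],
  [0,-35,0,0,0,0,-0.1],
  [0,-35,0,0,0,0,-0.1],
  [0,-30,0,0,0,0,-0.1],
  [0,-20,0,0,0,0,-0.1],
  [0,0,0,0,0,0,-0.1],
  [0,0,0,0,0,0,-0.1],
])

```text
clock: 43.9
eef_pos: [0.4935, 0.0253, 0.2408]
tool_rot: [0.144, 0.692, -0.145, 0.692]
ft_force: [0.1, -0.2, 1.2]
grip_width: 0.0468
```

```bash
python3 crate.py
python3 - <<'E'
from g import *
pic2("s7.png",x=.54,y=.21,z=.08,r=38)
p=camera("scene")
for t in "pepper_mill salt_mill spice_jar sugar_jar blank wax_tin calipers turned_bowl mallet gouge".split(): print(t,[(np.round(r["centre"],3).tolist(),round(r["confidence"],2)) for r in pinpoint(t,p)][:3])
print(get_obs()["clock"],get_obs()["eef_pos"])
E
```

```text
scene spice 244 head xy [-30.97 -29.43] top mean [-27.29 -30.45 121.62] z90 124.76595988163508
scene sugar 249 head xy [ 31.06 -31.64] top mean [ 35.86 -32.73 122.02] z90 124.9550534709349
scene salt 162 head xy [-31.46  31.41] top mean [-28.06  28.71 135.28] z90 137.85048777199253
scene pepper 336 head xy [32.23 30.47] top mean [ 36.76  29.17 157.03] z90 159.61071585750315
top spice 44 head xy [-33.85 -27.17] top mean [-32.61 -28.56 122.42] z90 126.27061010225948
top sugar 59 head xy [ 29.11 -30.  ] top mean [ 29.12 -30.8  122.44] z90 126.3068425226865
top salt 74 head xy [-34.08  32.57] top mean [-34.08  31.45 135.55] z90 139.30697828033962
top pepper 64 head xy [30.83 32.35] top mean [ 30.02  31.4  157.77] z90 161.08358101130946
pepper_mill [([0.582, 0.226, 0.006], 0.55)]
salt_mill [([0.329, -0.23, 0.028], 0.94), ([0.271, -0.457, 0.03], 0.94), ([0.523, 0.254, 0.01], 0.74)]
spice_jar []
sugar_jar [([0.557, 0.168, 0.01], 0.66)]
blank [([0.464, 0.555, -0.0], 0.68), ([0.579, -0.3, 0.064], 0.65)]
wax_tin [([0.378, 0.083, 0.003], 0.71), ([0.466, 0.553, 0.0], 0.2)]
calipers [([0.363, -0.083, 0.001], 0.53)]
turned_bowl [([0.468, 0.551, 0.002], 0.7), ([0.584, 0.229, 0.01], 0.51)]
mallet [([0.493, -0.546, 0.002], 0.83)]
gouge [([0.803, 0.001, -0.0], 0.96)]
45.15 [0.4935 0.026  0.2399]
```

View pics/s7.png

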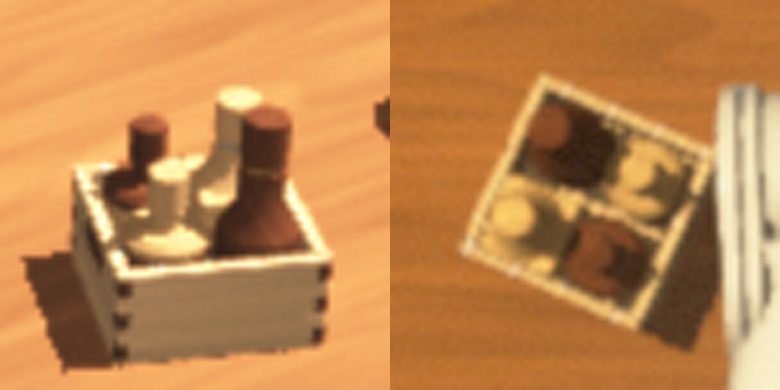

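All four stand upright, one per quarter, with head tops at their expected heights, and the gripper is away. I hand the job in.

```bash
python3 -c "
from workcell import *
print(job_done())"
```

```text
the job is handed in; nothing more can be done
None
```

The spice jar, salt mill and pepper mill are in the crate with the sugar jar, one per quarter. I let go of everything and handed in at about 45 s of the 72 s allowed. No verdict comes back, so what follows rests on my own checks.

**Last checks:**
- **Height:** the head tops measured 122 mm (spice jar), 122 mm (sugar jar), 135 mm (salt mill) and 157 mm (pepper mill). They should be 123, 123, 136 and 158 mm for pieces flat on the crate floor.
- **Position:** the heads sat 27 to 34 mm from the crate's centre along both sides, inside the 37 mm limit. This was measured at the heads, not the undersides.
- **Upright:** all four looked upright in the last picture. I did not measure lean on the standing pieces with the gripper clear.
- **Other things:** the blank, wax tin, calipers, bowl, mallet and gouge came back within about 6 mm of where they started.

**What went wrong or disagreed:**
- **Salt mill:** on the way down it rubbed a crate wall with about 8 N, tilted about 3 degrees and slid about 12 mm up in the grip. I corrected the tilt and position, then set it down gently. The force stayed far below the limits.
- **Salt mill lean:** one noisy reading just after release suggested about 1.6 degrees, under the 4 degree limit.
- **Cameras:** the two differed by 2 to 3 mm on position.
- **Spice jar:** the network did not find it in the last picture, but depth and the picture both show it in its place.

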